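Load, bolt and expose a curing carriage

ROBOT

A 6-joint arm with a two-finger parallel gripper is mounted at the origin on the work surface. World frame = base frame: x ahead of the robot, y to its left, z up, the work surface at z = 0. Lengths are in mm, angles in rad, forces in N, time in s.
With the tool pointing down it reaches from about 275 to 1000 mm from the base axis. Payload 8.4 kg.
Tool frame: the origin (TCP) lies between the finger pads; the fingertips stand r.nose_length ahead of it and the grasp point (between the pads) lies 8 mm behind it (r.nose_length is the distance from the TCP to the fingertips, in mm); y points along the fingers, x is the direction in which the jaws open and shut, and the axes are right-handed (so a half turn about y gives the same grasp; the last joint's range is limited). The gripper opens to 85 mm and grips with 20 to 120 N. Pads are 22 mm wide; open, the fingers measure 114 mm over their backs; the gripper's body (76 mm by 85 mm) begins 54 mm behind the grasp point. The pads swing forward as they close: fully open they stand 13 mm farther back than shut.
Start: joints at [-1.157, 0.353, 1.633, -0, 1.155, -0.002], TCP at [252.45, -571.749, 242.281] pointing down, gripper open.
Joint ranges: [-2.63, 2.63], [-0.92, 2.1], [0.06, 2.66], [-1.3, 4.44], [0, 2.69], [-3.02, 3.02]. Speed limits (rad/s): [2.22, 2.22, 2.79, 3.14, 3.14, 3.14].

INTERFACE

Orientations are given as [roll, pitch, yaw] about the fixed x, y, z axes, in that order (R = Rz(yaw) Ry(pitch) Rx(roll)).
In Python, from rig import r, cams, order gives the robot as it stands. The module is installed in compiled form; this text tells all that it offers.
- The arm moves only by the shell command python3 -m crank 'ROWS' [FORCE]. ROWS is JSON, a list of rows, each a list of 7 numbers: the turn, a rotation vector about the tool's x, y, z in degrees, then the shift along the tool's x, y, z in cm, then the opening, from -1 (shut) to 1 (fully open). A call has exactly 10 rows; each row shifts and turns the pose as measured when the row begins, along the tool's axes as they then stand; what a row does not reach is not made up. A row lasts 1/12 s, in which the tool goes at most 41.7 mm and 7.16 degrees, less where a joint would pass 70% of its speed; a pose out of reach is approached as far as the arm can. A call with a gripper value outside its range is refused whole. The fingers move at their own pace and stop on an object; FORCE is the grip in N (left out, the last holds). Time passes only in rows, so rows that do not move let the fingers close, or fill a call up. It gives the time, the measured TCP pose, the force and the opening at its end, in the units of the state.
- r.sense(): the state, without advancing time (a new reading comes with each control period).
- cams.grab_frame(name): name is "scene" or "side" or "wrist"; returns the picture (384x512x3 uint8, blue, green, red); there is no depth.
- cams.camera_info(name): a dict with "intrinsics" (3x3 intrinsics, pixels), "view" (4x4, takes a point from world to camera coordinates); the wrist camera has in their place "hand_eye" (4x4, takes a point from camera to tool coordinates, whose origin is the TCP and whose axes are the tool frame's). Camera axes: x right, y up, looking along -z (the intrinsics and any distortion apply to the point x, -y, -z); pixel columns grow to the right and rows downward; lengths in mm; the calibration is good to about 2 mm. A picture is of the moment at which its call begins: read the wrist's pose just before it. camera_info takes no time and is no camera call.
- order.sign_off(): hands the job in, once; it reports no verdict.
The state is a dict: "clock": time; "qpos": joint angles; "qvel": joint speeds; "joint_efforts": joint torques, N m; "eef_pos": TCP position; "tcp_rot": TCP orientation; "contact_force": force on the tool from outside, world axes, zero at the start; "wrist_torque": the same for the moment, N m; "opening": opening from 0.0 (shut) to 1.0 (fully open).
Only numpy, scipy, OpenCV 4.12 (cv2) and the standard library are available. Lean on these libraries where they do the work, as an engineer would, in place of code of your own. Each camera call takes 0.05 s, during which the arm holds its last target.

TASK

Draw the barrel bolt back, pull the empty carriage all the way out from under the lamp, and there stand every potting cup from the bench upright and flat in its tray, one to a bay. Slide the loaded carriage fully home, push the bolt fully home into its keeper, then tilt the console's exposure lever well over away from the robot, hold it there for about a second and let it spring back upright. Leave the carriage loaded and bolted, do not knock the lamp, and leave the amber bottle near the cups, the jar and the roll of tape where they are.

Things in the scene. Friction and masses are not known exactly. Their poses are not given: they have to be found in the camera images.
- cup1: Potting cup: plain aluminium cylinder 60 mm in diameter and 50 mm tall, filled with grey set resin, about 0.22 kg; origin at the centre of its underside, z along its axis. Stands upright on the bench at the start. Three to five of these are present (absent ones read None).
- cup2: Potting cup: plain aluminium cylinder 60 mm in diameter and 50 mm tall, filled with grey set resin, about 0.22 kg; origin at the centre of its underside, z along its axis. Stands upright on the bench at the start. Three to five of these are present (absent ones read None).
- cup3: Potting cup: plain aluminium cylinder 60 mm in diameter and 50 mm tall, filled with grey set resin, about 0.22 kg; origin at the centre of its underside, z along its axis. Stands upright on the bench at the start. Three to five of these are present (absent ones read None).
- cup4: Potting cup: plain aluminium cylinder 60 mm in diameter and 50 mm tall, filled with grey set resin, about 0.22 kg; origin at the centre of its underside, z along its axis. Stands upright on the bench at the start. Three to five of these are present (absent ones read None).
- cup5: Potting cup: plain aluminium cylinder 60 mm in diameter and 50 mm tall, filled with grey set resin, about 0.22 kg; origin at the centre of its underside, z along its axis. Stands upright on the bench at the start. Three to five of these are present (absent ones read None).
- rig: Fixed curing rig on a 10 mm aluminium base plate. Origin on the bench under the lamp's centre; x roughly away from the robot (turned up to 0.08 rad), y along the carriage rails, z up. The plate spans x -108 to +108 mm, y -155 to +365 mm; a tongue carrying the bolt reaches x = -213 mm between y 65 and 135 mm.
- lamp: White curing lamp housing on an aluminium column, part of the rig, same frame as the rig. Housing: x -60 to +70 mm, y -48 to +48 mm, underside 191 mm and top 323 mm above the bench (with arm). Column 40 x 40 mm at x = 130 mm, y = -30 mm, 340 mm tall.
- carriage (a joint): Carriage travel in m: 0 = fully out at the loading end (the rig's +y), 0.22 = at the end stop under the lamp (fully home). Moves to the rig's -y as it grows, needs about 3 N, stays where it is left. Starts home and locked: it cannot move while the bolt is in the keeper.
- tray (a point): Centre of the carriage's dark tray floor, its top 30 mm above the bench; axes as the rig's; moves with the carriage. Tray 176 mm (x) by 248 mm (y), six bays, one cup each: centres at x = -43, +43 mm and y = -81, 0, +81 mm, 82 mm (x) by about 78 mm (y) inside, divided and bordered by 4 mm walls standing 10 mm above the floor.
- handle (a point): Centre of the carriage's black pull handle: bar 110 mm long in the rig's x, 12 mm thick in y, 16 mm high, centre 86 mm above the bench, on two thin posts at x = +-45 mm, clear beneath; 150 mm to +y of the tray centre. Pinch it from above across its thickness.
- bolt (a joint): Barrel bolt travel in m along the rig's x: 0 = drawn back, 0.030 = fully home at its stop; grows towards +x. The tip meets the keeper (22 mm deep, on the carriage) at 0.007 and fills it at 0.029. Needs about 3 N, stays where it is left; enters only with the carriage home (within about 4 mm). Starts home (0.026 to 0.030).
- bolt_knob (a point): Middle of the bolt's upright black knob, 16 mm in diameter, grip part from 50 to 76 mm above the bench (this point is at 68 mm); a thinner 10 mm stem below it. Moves with the bolt. The barrel guides either side of it along x are 39 mm high; the knob at home stops 3 mm short of the front one.
- bolt_tip (a point): Tip of the bolt's 12 mm rod, 26 mm above the bench, 59 mm to the rig's +x of the knob.
- console: Fixed exposure console: white box 125 mm (x) by 130 mm (y) by 70 mm high, small display on its face towards the robot. Origin under its centre, x away from the robot (turned by up to 0.2 rad).
- lever (a joint): Tilt in rad of the console's exposure lever: 0 = upright (spring-centred), positive = tilted to the console's +x (away from the robot, exposes), stops at +-0.5. Spring 0.7 N m/rad, about 5 N at the grip for full tilt; springs back upright when released.
- lever_pivot (a point): Pivot of the lever, centre of the console's top, 72 mm above the bench.
- lever_top (a point): Top centre of the lever: 153 mm above the bench when upright and 81 mm above the pivot. The black cylindrical grip, 20 mm in diameter, spans 127 to 153 mm above the bench, on a 10 mm steel stem.
- reagent_bottle: Bystander, leave alone: amber glass bottle at the left of the bench near the cups, 64 mm across, 150 mm tall; origin at the centre of its underside.
- jar: Bystander, leave alone: closed white plastic jar with black cap, 60 mm across, 75 mm tall; origin at the centre of its underside.
- tape_roll: Bystander, leave alone: roll of tape lying flat: cardboard-brown ring 76 mm across with a 46 mm hole, 25 mm high; origin at the centre of its underside.
Things that resemble listed ones, but are neither listed nor needed, are in the scene too. Leave any blue look-alike of the cup2 alone.

How it is judged (in metres and radians):
On the way, in this order (a step that is already met when the one before it is completed fails the run):
1. the carriage is pulled out to its loading end (value of joint carriage below 0.03 m), for 0.2 s.
2. every cup stands in a bay of the tray, with the carriage still out from under the lamp (x of cup1 in the frame of tray between -0.068 and 0.068 m and y of cup1 in the frame of tray between -0.105 and 0.105 m and z of cup1 in the frame of tray between -0.005 and 0.005 m and angle between each of cup1, cup2, cup3, cup4, cup5's own z axis and vertical below 0.1 rad and x of cup2 in the frame of tray between -0.068 and 0.068 m and y of cup2 in the frame of tray between -0.105 and 0.105 m and z of cup2 in the frame of tray between -0.005 and 0.005 m and x of cup3 in the frame of tray between -0.068 and 0.068 m and y of cup3 in the frame of tray between -0.105 and 0.105 m and z of cup3 in the frame of tray between -0.005 and 0.005 m and x of cup4 in the frame of tray between -0.068 and 0.068 m and y of cup4 in the frame of tray between -0.105 and 0.105 m and z of cup4 in the frame of tray between -0.005 and 0.005 m and x of cup5 in the frame of tray between -0.068 and 0.068 m and y of cup5 in the frame of tray between -0.105 and 0.105 m and z of cup5 in the frame of tray between -0.005 and 0.005 m and value of joint carriage below 0.06 m), for 0.2 s.
3. the loaded carriage is fully home and the bolt fully home in its keeper (value of joint carriage above 0.214 m and value of joint bolt above 0.0265 m), for 0.3 s.
4. with the bolt home, the exposure lever is held well over, away from the robot, for about a second (all of step 3 and value of joint lever above 0.3 rad), for 0.7 s.
At the end, for the whole second after the job is handed in: Every cup present stands flat (within 5 mm of the tray floor) and upright (within 0.1 rad) inside the tray, at rest; the carriage is within 6 mm of its stop under the lamp, the bolt within 3.5 mm of its stop, and the lever has sprung back upright (within 0.06 rad) (all of step 3 and x of cup1 in the frame of tray between -0.068 and 0.068 m and y of cup1 in the frame of tray between -0.105 and 0.105 m and z of cup1 in the frame of tray between -0.005 and 0.005 m and angle between each of cup1, cup2, cup3, cup4, cup5's own z axis and vertical below 0.1 rad and x of cup2 in the frame of tray between -0.068 and 0.068 m and y of cup2 in the frame of tray between -0.105 and 0.105 m and z of cup2 in the frame of tray between -0.005 and 0.005 m and x of cup3 in the frame of tray between -0.068 and 0.068 m and y of cup3 in the frame of tray between -0.105 and 0.105 m and z of cup3 in the frame of tray between -0.005 and 0.005 m and x of cup4 in the frame of tray between -0.068 and 0.068 m and y of cup4 in the frame of tray between -0.105 and 0.105 m and z of cup4 in the frame of tray between -0.005 and 0.005 m and x of cup5 in the frame of tray between -0.068 and 0.068 m and y of cup5 in the frame of tray between -0.105 and 0.105 m and z of cup5 in the frame of tray between -0.005 and 0.005 m and value of joint lever between -0.06 and 0.06 rad and linear speed of each of cup1, cup2, cup3, cup4, cup5 below 0.02 m/s); the robot touches nothing.
It fails at once if the lamp is struck with more than 10 N (contact force between anything else and lamp above 10 N).
It fails at once if the amber bottle by the cups, the jar or the tape roll is moved more than 6 cm (distance of any of reagent_bottle, jar, tape_roll from where it was at the start of the episode above 0.06 m).
Of cup1, cup2, cup3, cup4, cup5 only 3 to 5 are there at a start; the rules pass over those that are not, and their reading is None.
At some moment in a run one of cup1, cup2, cup3, cup4, cup5 may be knocked a few centimetres aside while the robot is not near it.
It also fails if it takes over 210 s, if anything falls off the work surface, if the arm or the gripper's body presses on something with over 40 N, if the wrist force passes 120 N, or if a joint passes its speed limit or range.

## Working session

There is one attempt and no reset: what is moved stays moved. The work goes in short steps, Python scripts to look and compute and a shell command to move; the robot and the scene stay as the last step left them, time stands still between calls to the robot, and variables do not carry over. Pictures are saved under pics/ and viewed, and the job is handed in when it is done.

```bash
mkdir -p pics; ls; python3 - <<'E'
from rig import r,cams,order
import cv2,numpy as np
np.set_printoptions(suppress=True,precision=3)
print(r.sense(), r.nose_length)
for n in ("scene","side","wrist"):
    i=cams.camera_info(n)
    print(n,i)
    cv2.imwrite(f"pics/a_{n}.png",cams.grab_frame(n))
E
```

```text
pics
{'clock': 0.0, 'qpos': array([-1.157,  0.354,  1.634, -0.   ,  1.155, -0.002]), 'qvel': array([ 0.   , -0.001,  0.003, -0.001, -0.001, -0.   ]), 'joint_efforts': array([ -0.001, -60.525, -34.207,  -0.   ,   0.009,  -0.   ]), 'eef_pos': array([ 252.268, -571.319,  241.565]), 'tcp_rot': array([-1.571,  0.001, -1.155]), 'contact_force': array([-0.671,  0.47 ,  0.083]), 'wrist_torque': array([-0.006,  0.062,  0.002]), 'opening': 0.9947190142347456} 11.0
scene {'intrinsics': array([[397.342,   0.   , 255.985],
       [  0.   , 397.342, 188.163],
       [  0.   ,   0.   ,   1.   ]]), 'view': array([[    0.75 ,     0.661,    -0.007,  -366.269],
       [   -0.528,     0.606,     0.595,   202.646],
       [    0.398,    -0.443,     0.804, -1384.639],
       [    0.   ,     0.   ,     0.   ,     1.   ]])}
side {'intrinsics': array([[384.481,   0.   , 255.558],
       [  0.   , 384.481, 195.905],
       [  0.   ,   0.   ,   1.   ]]), 'view': array([[   -0.957,    -0.289,     0.01 ,   457.024],
       [    0.157,    -0.49 ,     0.858,  -184.076],
       [   -0.243,     0.823,     0.514, -1020.011],
       [    0.   ,     0.   ,     0.   ,     1.   ]])}
wrist {'intrinsics': array([[341.435,   0.   , 259.448],
       [  0.   , 341.435, 191.49 ],
       [  0.   ,   0.   ,   1.   ]]), 'hand_eye': array([[   1.   ,   -0.001,    0.001,    0.671],
       [   0.001,    0.295,   -0.956, -131.267],
       [   0.001,    0.956,    0.295,   75.402],
       [   0.   ,    0.   ,    0.   ,    1.   ]])}
```

View images.

View pics/a_scene.png

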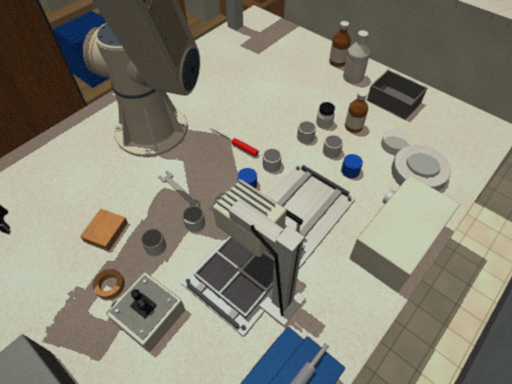

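View pics/a_side.png

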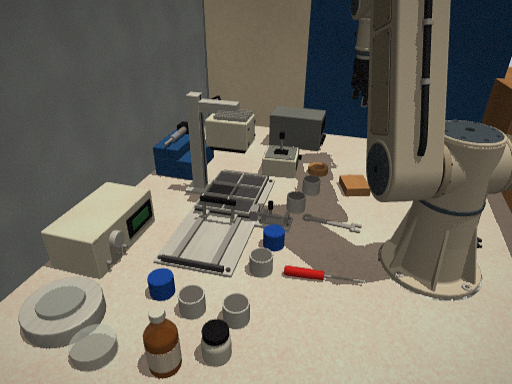

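View pics/a_wrist.png

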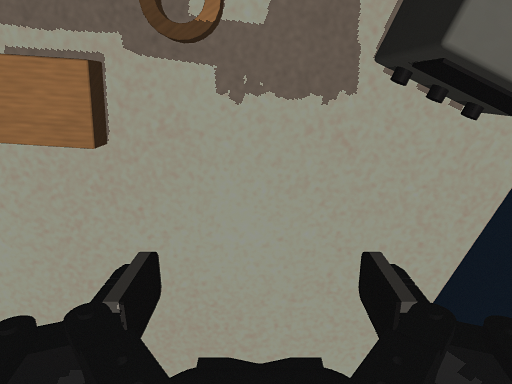

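```bash
cat > h.py <<'E'
from rig import r,cams,order
import cv2,numpy as np
from scipy.spatial.transform import Rotation as Rn
np.set_printoptions(suppress=True,precision=2)
def cam(n,st=None):
    i=cams.camera_info(n);K=i["intrinsics"]
    if n=="wrist":
        st=st or r.sense();T=np.eye(4);T[:3,:3]=Rn.from_euler("xyz",st["tcp_rot"]).as_matrix();T[:3,3]=st["eef_pos"]
        c2w=T@i["hand_eye"]
    else: c2w=np.linalg.inv(i["view"])
    return K,c2w
def ray(c,uv):
    K,M=c;d=np.array([(uv[0]-K[0,2])/K[0,0],-(uv[1]-K[1,2])/K[1,1],-1.]);return M[:3,3],M[:3,:3]@d
def onz(c,uv,z):
    o,d=ray(c,uv);return o+d*(z-o[2])/d[2]
def tri(rays):
    A=0;b=0
    for o,d in rays:
        d=d/np.linalg.norm(d);P=np.eye(3)-np.outer(d,d);A=A+P;b=b+P@o
    return np.linalg.solve(A,b)
def proj(c,p):
    K,M=c;q=np.linalg.inv(M)@np.append(p,1);return np.array([K[0,0]*q[0]/-q[2]+K[0,2],K[1,1]*-q[1]/-q[2]+K[1,2]])
def crop(im,x0,y0,x1,y1,s,name,pts=()):
    a=cv2.resize(im[y0:y1,x0:x1],None,fx=s,fy=s,interpolation=cv2.INTER_CUBIC)
    for u,v in pts: cv2.circle(a,(int((u-x0+.5)*s),int((v-y0+.5)*s)),3,(0,0,255),-1)
    cv2.imwrite("pics/"+name,a)
def tool(d,st=None):
    "world shift mm -> tool shift cm"
    st=st or r.sense();return Rn.from_euler("xyz",st["tcp_rot"]).inv().apply(d)/10
def turn_to(Rt,st=None):
    "rotation vector (deg, tool axes)"
    st=st or r.sense();return np.degrees((Rn.from_euler("xyz",st["tcp_rot"]).inv()*Rt).as_rotvec())
def down(yaw): return Rn.from_euler("xyz",[-np.pi/2,0,yaw])
E
python3 - <<'E'
from h import *
a=cv2.imread("pics/a_scene.png");b=cv2.imread("pics/a_side.png")
crop(a,170,150,370,330,4,"b1.png");crop(b,150,80,350,280,3,"b2.png");crop(a,90,100,370,330,2.8,"b3.png")
for n,im in(("scene",a),("side",b)):
    h=cv2.cvtColor(im,cv2.COLOR_BGR2HSV);g=cv2.cvtColor(im,cv2.COLOR_BGR2GRAY)
    print(n)
    for p in {"scene":[(307,128),(333,143),(272,155),(193,213),(153,236)],"side":[(311,182),(296,198),(261,256),(192,296),(236,305)]}[n]: print(p,h[p[1],p[0]])
E
```

```text
scene
(307, 128) [ 23  20 101]
(333, 143) [18 26 98]
(272, 155) [12 26 99]
(193, 213) [30 14 56]
(153, 236) [ 0 14 54]
side
(311, 182) [13 30 76]
(296, 198) [23 20 52]
(261, 256) [ 25  33 101]
(192, 296) [18 34 98]
(236, 305) [24 26 98]
```

View pics/b1.png

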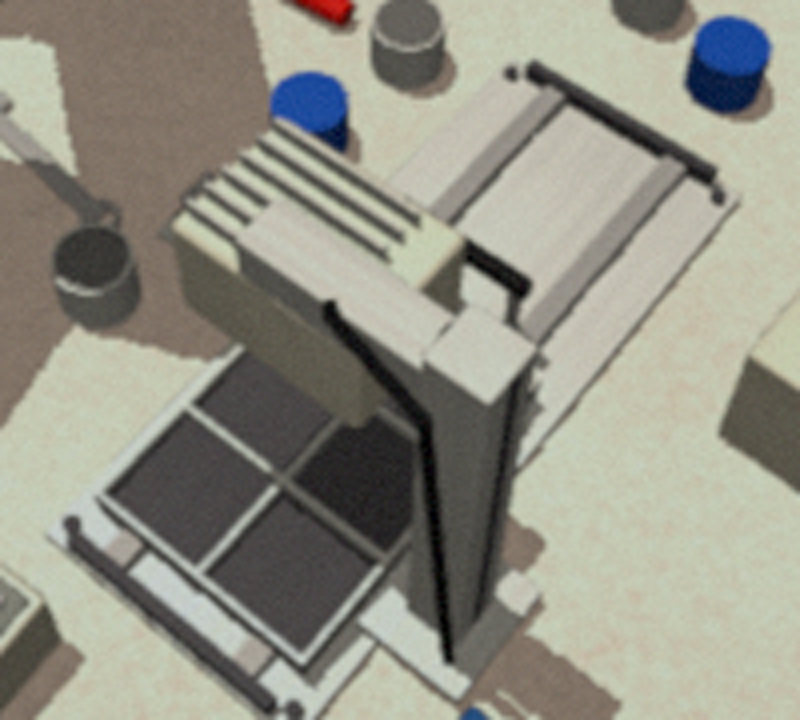

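View pics/b2.png

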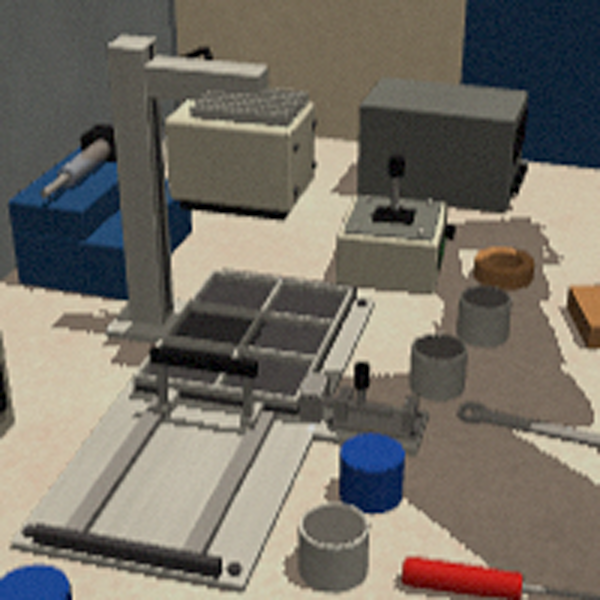

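```bash
python3 - <<'E'
from h import *
cs=cam("scene");cd=cam("side")
S=lambda u,v:(u/4+170-.375,v/4+150-.375)
D=lambda u,v:(u/3+150-.33,v/3+80-.33)
for nm,c,p,z in [("sc +x+y",cs,S(740,200),10),("sc -x-y",cs,S(50,537),10),("sd -x+y",cd,D(243,586),10),("sd +x+y",cd,D(14,545),10),("sd -x-y",cd,D(373,300),10),
 ("sd handle L",cd,D(150,347),94),("sd handle R",cd,D(258,360),94),("sd knob top",cd,D(362,366),76),
 ("sc trayc1",cs,S(100,497),40),("sc trayc2",cs,S(303,663),40),
 ("sd lever top",cd,D(397,157),153),("sc lever",cs,(138,293),153)]:
    print(nm,onz(cs if c is cs else c,p,z))
E
```

```text
sc +x+y [698.88 208.1   10.  ]
sc -x-y [ 507.83 -313.54   10.  ]
sd -x+y [481.91 201.81  10.  ]
sd +x+y [690.4  212.88  10.  ]
sd -x-y [ 503.51 -317.87   10.  ]
sd handle L [652.56  -5.77  94.  ]
sd handle R [543.28 -15.01  94.  ]
sd knob top [451.47 -63.27  76.  ]
sc trayc1 [ 524.84 -279.53   40.  ]
sc trayc2 [ 694.94 -272.92   40.  ]
sd lever top [ 506.15 -426.24  153.  ]
sc lever [ 512.56 -418.12  153.  ]
```

View pics/b3.png

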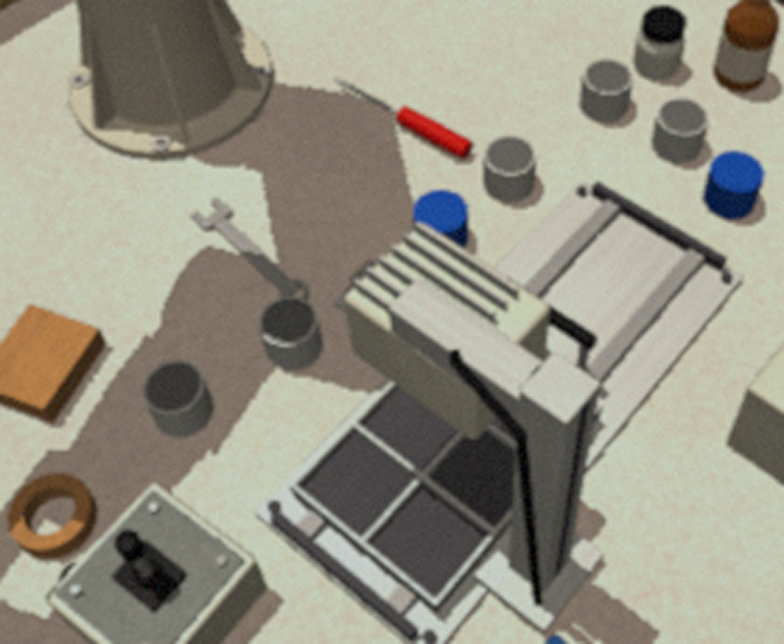

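```bash
cat > cups.py <<'E'
from h import *
def blobs(im):
    h=cv2.cvtColor(im,cv2.COLOR_BGR2HSV)
    m=((h[...,1]<55)&(h[...,2]>35)&(h[...,2]<125)).astype(np.uint8)*255
    m=cv2.morphologyEx(m,cv2.MORPH_OPEN,np.ones((3,3)))
    return m
if __name__=="__main__":
    for n in ("scene","side"):
        im=cv2.imread(f"pics/a_{n}.png");m=blobs(im)
        cv2.imwrite(f"pics/m_{n}.png",m)
        k,l,s,c=cv2.connectedComponentsWithStats(m)
        for i in range(1,k):
            if 100<s[i][4]<1500: print(n,s[i],c[i])
E
python3 cups.py
```

```text
scene [ 39   0  31  11 210] [53.04  3.62]
scene [185   0  34  21 528] [202.33   8.05]
scene [226   0  17  30 449] [234.38  13.78]
scene [ 98  23  25  23 330] [108.55  35.67]
scene [344  75  20   9 136] [353.6   78.96]
scene [317 114  17  15 195] [325.45 121.36]
scene [298 122  17  23 295] [306.29 133.01]
scene [326 136  15  11 137] [333.34 140.98]
scene [382 142  16  13 105] [389.03 148.61]
scene [323 145  19  14 180] [331.73 151.86]
scene [265 149  15  12 147] [271.89 154.72]
scene [263 161  19  12 175] [272.1  166.22]
scene [392 165  12  19 123] [396.68 175.17]
scene [177 190  29  43 689] [192.73 213.35]
scene [140 228  27  29 601] [153.16 241.93]
scene [ 263  236   38   83 1251] [286.27 276.27]
scene [297 239   9  25 102] [300.37 250.95]
scene [ 350  241   60   51 1257] [379.04 266.53]
scene [187 280  52  49 382] [212.13 305.13]
scene [138 290  19  16 159] [146.91 298.22]
scene [129 301  26  19 195] [140.17 310.75]
scene [115 302  12  18 106] [121.5 311. ]
scene [143 303  42  48 537] [163.92 327.66]
side [445 120  58  23 995] [471.97 131.37]
side [206 126  21  15 121] [216.3  133.32]
side [ 239  175   82   57 1367] [286.55 205.45]
side [303 214  24  10 134] [313.61 218.8 ]
side [ 88 230  45  38 693] [109.75 248.46]
side [251 248  20  13 203] [260.82 254.37]
side [159 255  64  14 215] [191.3  261.08]
side [249 260  24  17 317] [260.35 268.37]
side [180 286  23  16 304] [190.76 293.44]
side [224 294  24  18 332] [235.55 302.32]
side [ 38 297  48  23 226] [ 62.72 312.39]
side [ 23 298  83  50 956] [ 65.04 331.13]
side [179 299  27  20 389] [192.22 309.47]
side [223 309  27  20 382] [236.18 318.86]
side [201 341  31  25 453] [214.57 355.16]
side [ 72 342  46  29 483] [ 96.15 360.41]
```

View pics/m_scene.png

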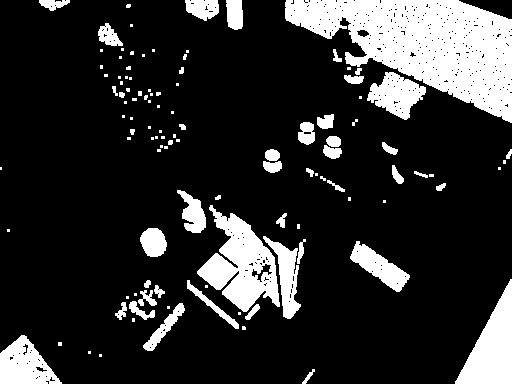

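View pics/m_side.png

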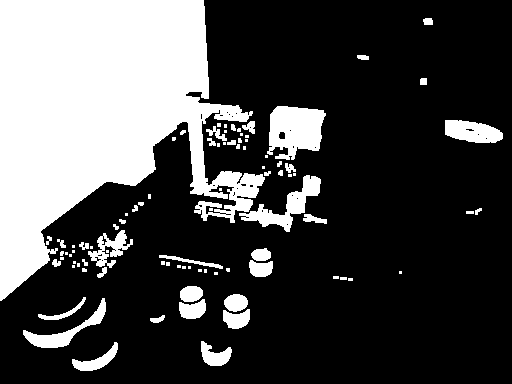

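```bash
python3 - <<'E'
from h import *
cs=cam("scene");cd=cam("side")
for n,s,d in [("A",(306.6,127.5),(235.6,302.3)),("B",(333.3,141),(190.8,293.4)),("C",(271.9,154.7),(260.8,254.4)),("D",(193.3,212.5),(296.3,196.5)),("E",(153,237),(311,181))]:
    print(n,onz(cs,s,48),onz(cd,d,48),tri([ray(cs,s),ray(cd,d)]))
for n,s,d,z in [("jar top",(326.5,107),(216,329),75),("bottle base side",None,(163,366),5),("bottle cap sc",(361,95),(157,316),150),("lever top",(137,292),(282,132),153),("tape",(109,284),(318,167),25),("blue1",(248,174),(274,230),50),("blue2",(352,159),(161,278),50)]:
    print(n,onz(cs,s,z) if s else "",onz(cd,d,z))
E
```

```text
A [427.59 323.48  48.  ] [427.19 318.25  48.  ] [427.57 321.01  50.3 ]
B [529.46 331.    48.  ] [531.44 323.1   48.  ] [530.33 327.05  51.98]
C [417.76 156.09  48.  ] [419.85 146.21  48.  ] [419.24 152.49  52.76]
D [ 389.63 -155.51   48.  ] [ 391.55 -162.63   48.  ] [ 391.01 -156.79   51.26]
E [ 365.09 -281.76   48.  ] [ 364.43 -279.2    48.  ] [ 364.57 -281.47   46.87]
jar top [434.12 421.43  75.  ] [431.57 418.42  75.  ]
bottle base side  [521.8  478.37   5.  ]
bottle cap sc [525.1  463.67 150.  ] [513.93 480.52 150.  ]
lever top [ 509.09 -418.12  153.  ] [ 506.17 -426.27  153.  ]
tape [ 372.99 -440.51   25.  ] [ 363.33 -439.58   25.  ]
blue1 [414.15  48.01  50.  ] [413.49  36.84  50.  ]
blue2 [617.8  304.27  50.  ] [617.64 300.68  50.  ]
```

```bash
python3 -m crank '[[0,0,0,-2.74,0,2.76,1],[0,0,0,-2.74,0,2.76,1],[0,0,0,-2.74,0,2.76,1],[0,0,0,-2.74,0,2.76,1],[0,0,0,-2.74,0,2.76,1],[0,0,0,-2.74,0,2.76,1],[0,0,0,-2.74,0,2.76,1],[0,0,0,-2.74,0,2.76,1],[0,0,0,-2.74,0,2.76,1],[0,0,0,-2.74,0,2.76,1]]' 40
```

```text
clock: 0.98
eef_pos: [395.5, -200.7, 238.8]
tcp_rot: [-1.572, 0.0, -1.166]
contact_force: [0.9, -0.3, 0.4]
opening: 1.004
```

```bash
python3 -m crank '[[0,0,0,-2.6,0,2.6,1],[0,0,0,-2.6,0,2.6,1],[0,0,0,-2.6,0,2.6,1],[0,0,0,-2.6,0,2.6,1],[0,-7.1,0,0,0,0,1],[0,-7.1,0,0,0,0,1],[0,-7.1,0,0,0,0,1],[0,-7.1,0,0,0,0,1],[0,-7.1,0,0,0,0,1],[0,-7.1,0,0,0,0,1]]';python3 -m crank '[[0,-7.1,0,0,0,0,1],[0,-7.1,0,0,0,0,1],[0,-7.1,0,0,0,0,1],[0,-7.1,0,0,0,0,1],[0,-7.1,0,0,0,0,1],[0,-7.1,0,0,0,0,1],[0,-7.1,0,0,0,0,1],[0,-7.1,0,0,0,0,1],[0,-7.1,0,0,0,0,1],[0,-7.1,0,0,0,0,1]]'
```

```text
clock: 1.82
eef_pos: [452.7, -46.6, 238.4]
tcp_rot: [-1.569, 0.001, -0.416]
contact_force: [0.2, -0.5, 0.3]
opening: 1.003
clock: 2.65
eef_pos: [450.9, -46.1, 236.9]
tcp_rot: [-1.567, 0.001, 0.834]
contact_force: [0.0, -0.7, -0.2]
opening: 1.0
```

```bash
python3 -m crank '[[0,-7,0,0,0.6,0,1],[0,-7,0,0,0.6,0,1],[0,-7,0,0,0.6,0,1],[0,-7,0,0,0.6,0,1],[0,-7,0,0,0.6,0,1],[0,-7,0,0,0.6,0,1],[0,-4,0,0,0.6,0,1],[0,0,0,0,0,0,1],[0,0,0,0,0,0,1],[0,0,0,0,0,0,1]]'
python3 - <<'E'
from h import *
st=r.sense();c=cam("wrist",st);im=cams.grab_frame("wrist")
O=np.array([605.5,-157.5]);y=.045;R=np.array([[np.cos(y),-np.sin(y)],[np.sin(y),np.cos(y)]])
k=np.append(O+R@[-150,100],76)
print(proj(c,k),k,st["eef_pos"],st["tcp_rot"]);crop(im,0,0,512,384,1.5,"c1.png",[proj(c,k)])
E
```

```text
clock: 3.48
eef_pos: [449.5, -45.9, 192.6]
tcp_rot: [-1.565, -0.003, 1.659]
contact_force: [-0.5, 0.2, 1.6]
opening: 0.999
[235.04 190.39] [451.15 -64.35  76.  ] [449.51 -45.9  192.6 ] [-1.57 -0.    1.66]
```

View pics/c1.png

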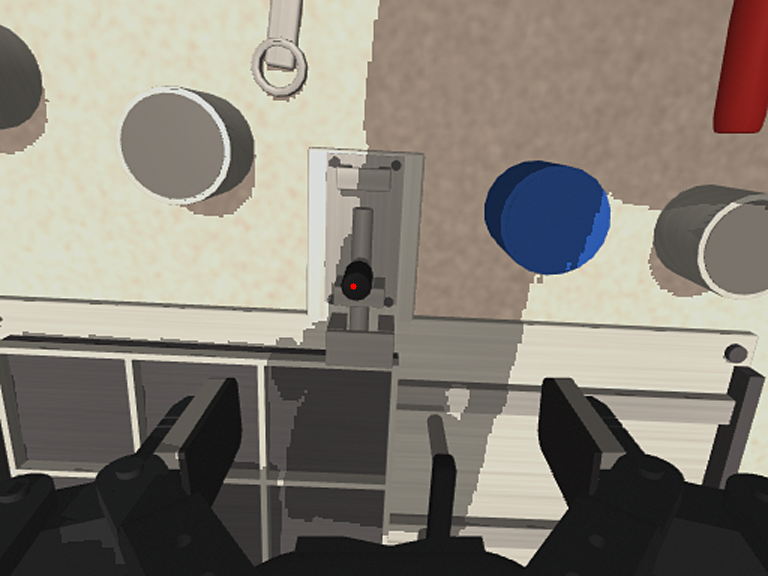

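```bash
python3 -m crank '[[0,2.5,0,-1.75,0,-0.1,1],[0,0,0,0,2.8,0,1],[0,0,0,0,2.8,0,1],[0,0,0,0,2.8,0,1],[0,0,0,0,2.8,0,1],[0,0,0,0,1.5,0,1],[0,0,0,0,0,0,1],[0,0,0,0,0,0,1],[0,0,0,0,0,0,1],[0,0,0,0,0,0,1]]'
python3 - <<'E'
from h import *
st=r.sense();c=cam("wrist",st);im=cams.grab_frame("wrist")
crop(im,0,0,512,384,1.5,"c2.png",[])
E
```

```text
clock: 4.37
eef_pos: [458.7, -64.8, 67.8]
tcp_rot: [-1.579, 0.0, 1.598]
contact_force: [-0.5, -0.0, -0.3]
opening: 0.999
```

View pics/c2.png

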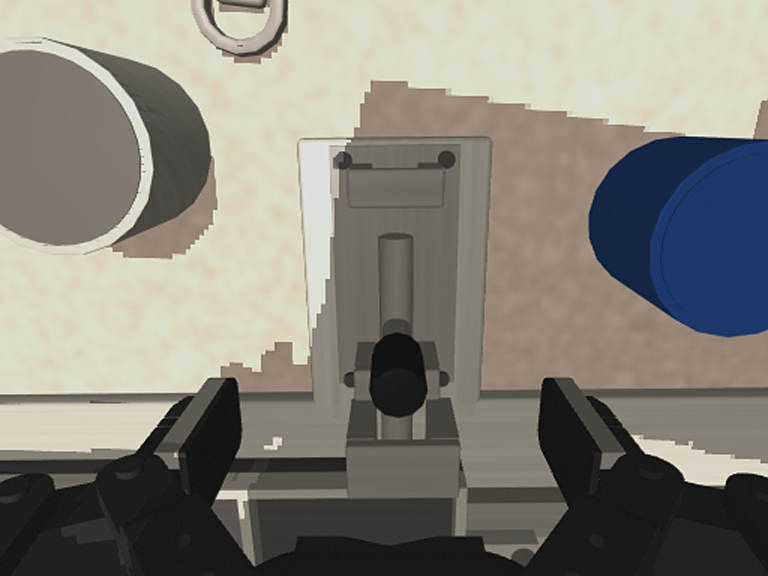

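```bash
python3 -m crank '[[0,0,0,0.1,0.6,0.5,1],[0,0,0,0,0.6,0.3,1],[0,0,0,0,0,0,1],[0,0,0,0,0,0,-1],[0,0,0,0,0,0,-1],[0,0,0,0,0,0,-1],[0,0,0,0,0,0,-1],[0,0,0,0,0,0,-1],[0,0,0,0,0,0,-1],[0,0,0,0,0,0,-1]]' 50
```

```text
clock: 5.25
eef_pos: [452.1, -62.6, 58.1]
tcp_rot: [-1.585, -0.002, 1.595]
contact_force: [-1.6, -1.0, -0.8]
opening: 0.166
```

```bash
python3 -m crank '[[0,0,0,0,0,0.5,-1],[0,0,0,0,0,0.5,-1],[0,0,0,0,0,0.5,-1],[0,0,0,0,0,0.5,-1],[0,0,0,0,0,0.5,-1],[0,0,0,0,0,0.5,-1],[0,0,0,0,0,0.3,-1],[0,0,0,0,0,0.3,-1],[0,0,0,0,0,0,-1],[0,0,0,0,0,0,-1]]'
```

```text
clock: 6.08
eef_pos: [422.7, -63.8, 58.1]
tcp_rot: [-1.608, -0.0, 1.593]
contact_force: [3.1, 0.5, 1.7]
opening: 0.169
```

```bash
python3 -m crank '[[0,0,0,0,0,0,0.6],[0,0,0,0,0,0,0.6],[0,0,0,0,0,0,1],[0,0,0,0,-2.5,0,1],[0,0,0,0,-2.5,0,1],[0,0,0,0,-2.5,0,1],[0,0,0,0,-2.5,0,1],[0,0,0,0,-2.5,0,1],[0,0,0,0,0,0,1],[0,0,0,0,0,0,1]]'
python3 - <<'E'
from h import *
st=r.sense();c=cam("wrist",st);im=cams.grab_frame("wrist")
crop(im,0,0,512,384,1.5,"c3.png",[])
print(turn_to(down(1.612),st),tool(np.array([599.4,-7.6,170])-st["eef_pos"],st))
E
```

```text
clock: 6.92
eef_pos: [409.0, -64.0, 186.2]
tcp_rot: [-1.591, -0.002, 1.593]
contact_force: [-0.1, 0.7, -0.2]
opening: 0.998
[ 1.15 -1.1   0.08] [  5.22   2.01 -19.12]
```

View pics/c3.png

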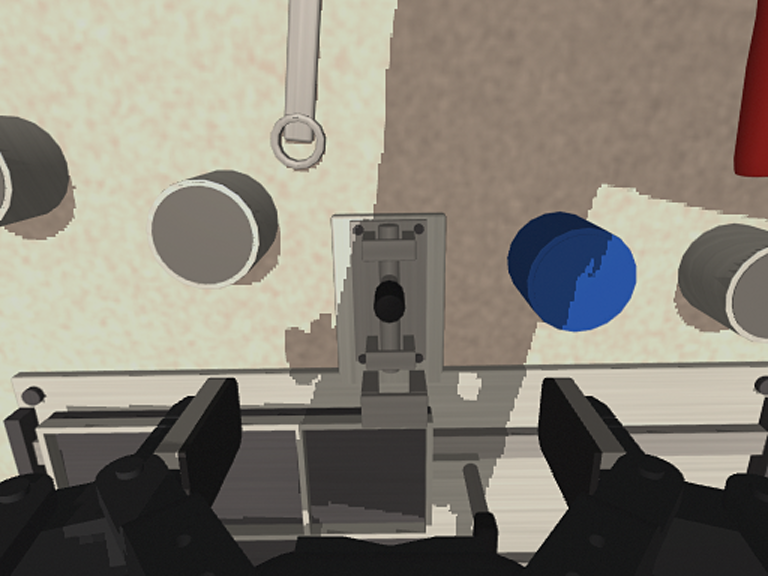

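```bash
python3 -m crank '[[1.1,-1.1,0,1.8,0,-2,1],[0,0,0,1.8,0,-3.4,1],[0,0,0,1.6,0,-3.4,1],[0,0,0,0,0,-3.4,1],[0,0,0,0,0,-3.4,1],[0,0,0,0,0,-3.2,1],[0,0,0,0,0,0,1],[0,0,0,0,0,0,1],[0,0,0,0,0,0,1],[0,0,0,0,0,0,1]]'
python3 - <<'E'
from h import *
st=r.sense();c=cam("wrist",st);im=cams.grab_frame("wrist")
O=np.array([605.5,-157.5]);y=.041;R=np.array([[np.cos(y),-np.sin(y)],[np.sin(y),np.cos(y)]])
pts=[proj(c,np.append(O+R@[a,150+b],94)) for a in(-55,55) for b in (-6,6)]
crop(im,0,0,512,384,1.5,"c4.png",pts)
print(turn_to(down(1.612),st),tool(np.array([599.4,-7.6,86-8])-st["eef_pos"],st))
E
```

```text
clock: 7.8
eef_pos: [592.9, -1.7, 170.2]
tcp_rot: [-1.548, -0.002, 1.612]
contact_force: [-0.4, -0.2, -0.1]
opening: 0.998
[-1.32 -0.02  0.1 ] [-0.63  9.2  -0.84]
```

View pics/c4.png

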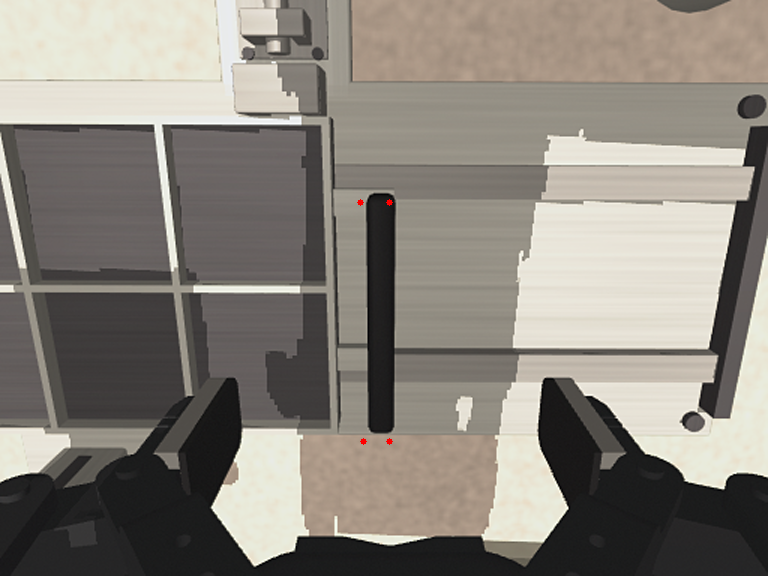

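```bash
python3 -m crank '[[-1.3,0,0,-0.4,2,-0.4,1],[0,0,0,0,2.5,0,1],[0,0,0,0,2.5,0,1],[0,0,0,0,2.2,0,1],[0,0,0,0,0,0,1],[0,0,0,0,0,0,1],[0,0,0,0,0,0,1],[0,0,0,0,0,0,1],[0,0,0,0,0,0,1],[0,0,0,0,0,0,1]]' 60
```

```text
clock: 8.68
eef_pos: [593.1, -6.9, 82.5]
tcp_rot: [-1.577, -0.001, 1.61]
contact_force: [0.2, 0.7, 0.3]
opening: 1.001
```

```bash
python3 -m crank '[[0,0,0,0.1,0.4,0,1],[0,0,0,0,0,0,-1],[0,0,0,0,0,0,-1],[0,0,0,0,0,0,-1],[0,0,0,0,0,0,-1],[0,0,0,0,0,0,-1],[0,0,0,0,0,0,-1],[0,0,0,0,0,0,-1],[0,0,0,0,0,0,-1],[0,0,0,0,0,0,-1]]'
```

```text
clock: 9.52
eef_pos: [594.7, -5.7, 80.7]
tcp_rot: [-1.581, -0.001, 1.61]
contact_force: [-0.7, -1.2, 1.0]
opening: 0.123
```

```bash
python3 -m crank '[[0,0,0,0.8,0,0,-1],[0,0,0,1.6,0,0,-1],[0,0,0,1.8,0,0,-1],[0,0,0,1.8,0,0,-1],[0,0,0,1.8,0,0,-1],[0,0,0,1.8,0,0,-1],[0,0,0,1.8,0,0,-1],[0,0,0,1.8,0,0,-1],[0,0,0,1.8,0,0,-1],[0,0,0,1.4,0,0,-1]]'
```

```text
clock: 10.35
eef_pos: [588.6, 160.3, 80.7]
tcp_rot: [-1.583, 0.006, 1.608]
contact_force: [1.8, -3.9, 1.7]
opening: 0.123
```

```bash
python3 -m crank '[[0,0,0,1.2,0,0,-1],[0,0,0,1.2,0,0,-1],[0,0,0,1.0,0,0,-1],[0,0,0,0.8,0,0,-1],[0,0,0,0.6,0,0,-1],[0,0,0,0.5,0,0,-1],[0,0,0,0.4,0,0,-1],[0,0,0,0.3,0,0,-1],[0,0,0,0.2,0,0,-1],[0,0,0,0,0,0,-1]]'
```

```text
clock: 11.18
eef_pos: [586.6, 212.4, 80.7]
tcp_rot: [-1.579, 0.031, 1.612]
contact_force: [-0.9, 2.8, 0.9]
opening: 0.124
```

```bash
python3 -m crank '[[0,0,0,0,0,0,0.5],[0,0,0,0,0,0,0.5],[0,0,0,0,0,0,1],[0,0,0,0,0,0,1],[0,0,0,0,-2.5,0,1],[0,0,0,0,-3,0,1],[0,0,0,0,-3,0,1],[0,0,0,0,-3,0,1],[0,0,0,0,0,0,1],[0,0,0,0,0,0,1]]'
python3 - <<'E'
from h import *
st=r.sense();c=cam("wrist",st);im=cams.grab_frame("wrist")
crop(im,0,0,512,384,1.5,"d1.png",[])
cv2.imwrite("pics/d_scene.png",cams.grab_frame("scene"))
print(st["eef_pos"],turn_to(down(1.61),st),tool(np.array([530,327,180])-st["eef_pos"],st))
E
```

```text
clock: 12.02
eef_pos: [583.0, 217.6, 196.9]
tcp_rot: [-1.572, 0.032, 1.613]
contact_force: [-0.1, -0.6, -1.2]
opening: 1.002
[583.03 217.55 196.93] [ 0.09  0.2  -1.81] [11.21  1.33  4.83]
```

View pics/d1.png

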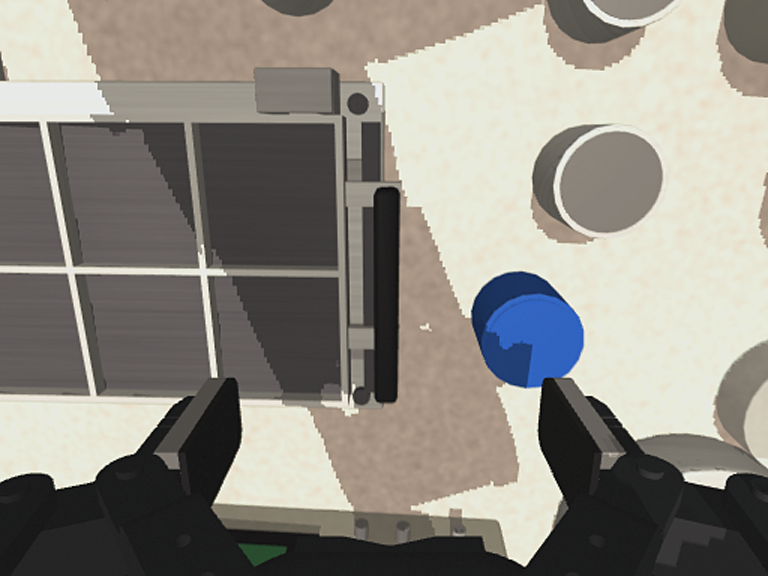

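View pics/d_scene.png

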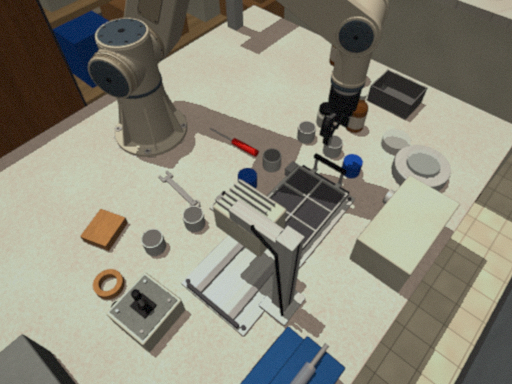

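```bash
python3 - <<'E'
from h import *
st={"eef_pos":np.array([583.03,217.55,196.93]),"tcp_rot":np.array([-1.572,.032,1.613])}
c=cam("wrist",st)
W=lambda u,v:(u/1.5-.17,v/1.5-.17)
for p in [(70,270),(207,272),(341,270),(341,122),(346,400)]: print(p,onz(c,W(*p),40))
print("handle",onz(c,W(387,297),94));print("B",onz(c,W(609,181),50),"blue",onz(c,W(529,340),50))
E
```

```text
(70, 270) [596.53  22.56  40.  ]
(207, 272) [593.52 104.86  40.  ]
(341, 270) [588.23 184.13  40.  ]
(341, 122) [505.86 182.91  40.  ]
(346, 400) [673.49 188.57  40.  ]
handle [585.49 212.88  94.  ]
B [529.52 326.22  50.  ] blue [622.02 295.58  50.  ]
```

```bash
python3 -m crank '[[0,0,-1.8,2.8,0,1.3,1],[0,0,0,2.8,0,1.2,1],[0,0,0,2.8,0,1.2,1],[0,0,0,2.8,0,1.2,1],[0,0,0,0,2.5,0,1],[0,0,0,0,2.5,0,1],[0,0,0,0,0,0,1],[0,0,0,0,0,0,1],[0,0,0,0,0,0,1],[0,0,0,0,0,0,1]]'
cat > fc.py <<'E'
# find silver cups in the wrist view: grey resin discs; print world xy of top (z) and tool shift to it
from h import *
import sys
def look(name,z=49):
    st=r.sense();c=cam("wrist",st);im=cams.grab_frame("wrist")
    h=cv2.cvtColor(im,cv2.COLOR_BGR2HSV);m=((h[...,1]<60)&(h[...,2]>60)&(h[...,2]<150)).astype(np.uint8)*255
    m=cv2.morphologyEx(m,cv2.MORPH_OPEN,np.ones((5,5)))
    pts=[]
    for k in cv2.findContours(m,cv2.RETR_EXTERNAL,cv2.CHAIN_APPROX_NONE)[0]:
        if cv2.contourArea(k)<400 or len(k)<10: continue
        (u,v),_=cv2.minEnclosingCircle(k)
        M=cv2.moments(k);uv=(M["m10"]/M["m00"],M["m01"]/M["m00"])
        P=onz(c,uv,z);pts.append(uv);print("blob",np.array(uv),int(cv2.contourArea(k)),P)
    crop(im,0,0,512,384,1.5,name,pts);print(st["eef_pos"],st["tcp_rot"])
    return st
if __name__=="__main__":
    st=look(sys.argv[1]);yaw=float(sys.argv[2]);t=np.array(list(map(float,sys.argv[3:6])))
    print("turn",turn_to(down(yaw),st),"shift",tool(t-st["eef_pos"],st))
E
python3 fc.py d2.png 1.61 529.5 326.5 27
```

```text
clock: 12.95
eef_pos: [522.3, 328.8, 133.3]
tcp_rot: [-1.558, 0.006, 1.612]
contact_force: [-1.5, 0.1, 1.0]
opening: 0.999
blob [ 24.62 300.25] 1755 [603.39 159.09  49.  ]
blob [394.77 281.79] 720 [576.04 427.09  49.  ]
blob [ 89.42 272.52] 807 [578.36 208.94  49.  ]
blob [ 18.43 239.72] 2790 [554.95 162.2   49.  ]
blob [437.12 201.77] 4535 [514.95 445.94  49.  ]
blob [259.3  105.38] 1028 [457.73 325.17  49.  ]
blob [376.08  97.63] 3266 [450.16 396.22  49.  ]
blob [168.54 148.09] 69023 [486.59 268.4   49.  ]
[522.33 328.82 133.34] [-1.56  0.01  1.61]
turn [-0.72  0.1  -0.36] shift [-0.19 10.63 -0.84]
```

View pics/d2.png

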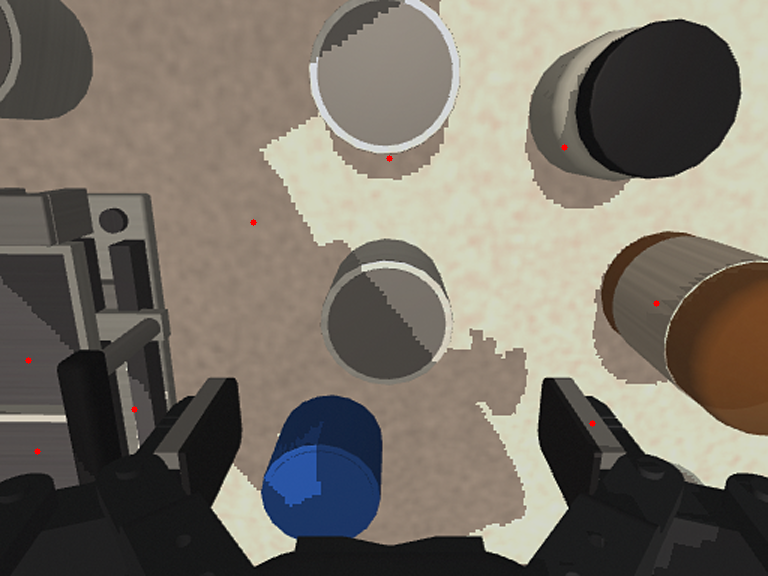

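```bash
cat > px.py <<'E'
# px.py u v z  x y z yaw r p w : crop(1.5x) pixel -> world ; given pose
from h import *
import sys
a=list(map(float,sys.argv[1:]))
st={"eef_pos":np.array(a[3:6]),"tcp_rot":np.array(a[6:9])}
P=onz(cam("wrist",st),(a[0]/1.5-.17,a[1]/1.5-.17),a[2]);print(P)
E
python3 px.py 387 322 50 522.33 328.82 133.34 -1.558 .006 1.612
```

```text
[528.76 327.17  50.  ]
```

```bash
python3 -m crank '[[-0.7,0,-0.4,-0.2,1,-0.6,1],[0,0,0,0,2.5,0,1],[0,0,0,0,2.5,0,1],[0,0,0,0,2.5,0,1],[0,0,0,0,1.6,0,1],[0,0,0,0,0,0,1],[0,0,0,0,0,0,1],[0,0,0,0,0,0,1],[0,0,0,0,0,0,1],[0,0,0,0,0,0,1]]' 50
```

```text
clock: 13.83
eef_pos: [539.3, 328.8, 42.5]
tcp_rot: [-1.59, -0.011, 1.606]
contact_force: [0.4, -0.4, 0.3]
opening: 1.004
```

```bash
python3 -m crank '[[1.1,0,0.5,-0.1,0.7,0.6,1],[0,0,0,0,0.6,0.4,1],[0,0,0,0,0.2,0,1],[0,0,0,0,0,0,1],[0,0,0,0,0,0,-1],[0,0,0,0,0,0,-1],[0,0,0,0,0,0,-1],[0,0,0,0,0,0,-1],[0,0,0,0,0,0,-1],[0,0,0,0,0,0,-1]]'
```

```text
clock: 14.67
eef_pos: [529.6, 328.5, 29.0]
tcp_rot: [-1.572, -0.003, 1.607]
contact_force: [-1.0, -0.8, 0.4]
opening: 0.684
```

```bash
python3 -m crank '[[0,0,0,0,-2,0,-1],[0,0,0,0,-3,0,-1],[0,0,0,0,-3,0,-1],[0,0,0,0,-3,0,-1],[0,0,0,0,-1,0,-1],[0,0,0,-2.5,0,-1.3,-1],[0,0,0,-3,0,-1.6,-1],[0,0,0,-3,0,-1.6,-1],[0,0,0,-3,0,-1.6,-1],[0,0,0,-3,0,-1.6,-1]]'
```

```text
clock: 15.5
eef_pos: [608.5, 185.8, 147.2]
tcp_rot: [-1.564, -0.002, 1.616]
contact_force: [0.9, 0.3, -3.7]
opening: 0.689
```

```bash
python3 -m crank '[[0,0,0,-2,0,-1.2,-1],[0,0,0,-1.5,0,-1,-1],[0,0,0,-0.6,0,-0.1,-1],[0,0,0,0,0,0,-1],[0,0,0,0,2,0,-1],[0,0,0,0,2,0,-1],[0,0,0,0,1.5,0,-1],[0,0,0,0,0,0,-1],[0,0,0,0,0,0,-1],[0,0,0,0,0,0,-1]]'
python3 fc.py d3.png 1.61 633.2 146 60 | tail -2
```

```text
clock: 16.33
eef_pos: [630.8, 140.4, 82.7]
tcp_rot: [-1.557, -0.0, 1.611]
contact_force: [-0.5, 0.7, -2.6]
opening: 0.687
[630.78 140.36  82.65] [-1.56 -0.    1.61]
turn [-0.82  0.04  0.01] shift [ 0.55  2.26 -0.3 ]
```

View pics/d3.png

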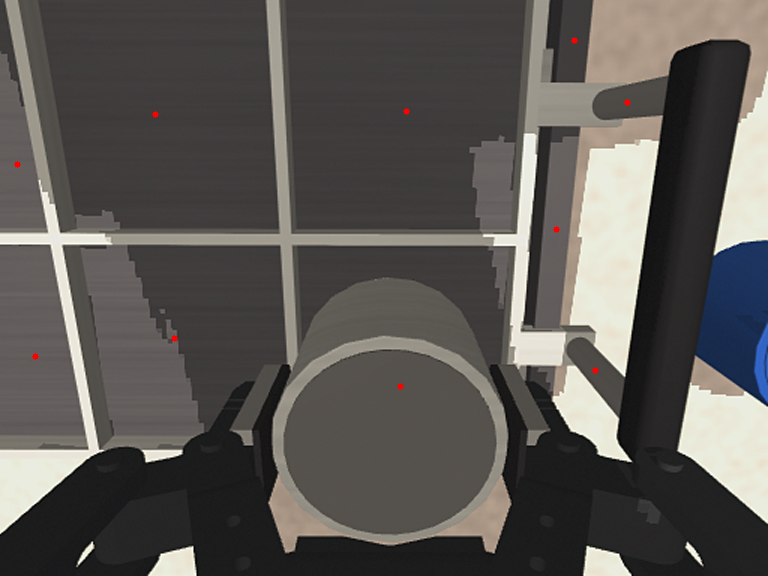

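```bash
for p in "285 239" "520 239" "55 239"; do python3 px.py $p 40 630.78 140.36 82.65 -1.557 0 1.611;done
```

```text
[593.02 102.25  40.  ]
[589.71 183.58  40.  ]
[596.25  22.71  40.  ]
```

```bash
python3 -m crank '[[-0.8,0,0,0.5,0.6,-0.3,-1],[0,0,0,0,0.8,0,-1],[0,0,0,0,0.6,0,-1],[0,0,0,0,0.2,0,-1],[0,0,0,0,0,0,-1],[0,0,0,0,0,0,-1],[0,0,0,0,0,0,-1],[0,0,0,0,0,0,-1],[0,0,0,0,0,0,-1],[0,0,0,0,0,0,-1]]'
```

```text
clock: 17.22
eef_pos: [636.1, 147.4, 62.3]
tcp_rot: [-1.578, -0.002, 1.611]
contact_force: [-0.3, -0.5, -2.2]
opening: 0.689
```

Down 2 mm more, release to a partial opening, lift.

```bash
python3 -m crank '[[0,0,0,-0.1,0.3,0.1,-1],[0,0,0,0,0.05,0,-1],[0,0,0,0,0,0,-1],[0,0,0,0,0,0,0.75],[0,0,0,0,0,0,0.75],[0,0,0,0,0,0,0.75],[0,0,0,0,-1.5,0,0.75],[0,0,0,0,-3.5,0,0.8],[0,0,0,0,-3.5,0,1],[0,0,0,0,-3.5,0,1]]'
```

```text
clock: 18.05
eef_pos: [630.3, 144.9, 175.2]
tcp_rot: [-1.566, 0.001, 1.611]
contact_force: [1.4, -0.4, -0.2]
opening: 0.998
```

```bash
python3 -m crank '[[0,0,0,2.6,0,2.8,1],[0,0,0,2.6,0,2.8,1],[0,0,0,2.6,0,2.8,1],[0,0,0,2.6,0,2.8,1],[0,0,0,2.6,0,2.8,1],[0,0,0,2.6,0,2.8,1],[0,0,0,2.6,0,2.8,1],[0,0,0,0,1,0,1],[0,0,0,0,0,0,1],[0,0,0,0,0,0,1]]'
python3 fc.py e1.png 1.61 427.5 321 29 | tail -2
```

```text
clock: 18.88
eef_pos: [427.4, 328.0, 178.5]
tcp_rot: [-1.592, -0.008, 1.609]
contact_force: [0.5, 0.5, 0.5]
opening: 1.003
[427.44 327.97 178.53] [-1.59 -0.01  1.61]
turn [ 1.24 -0.08  0.48] shift [-0.82 14.94  0.34]
```

View pics/e1.png

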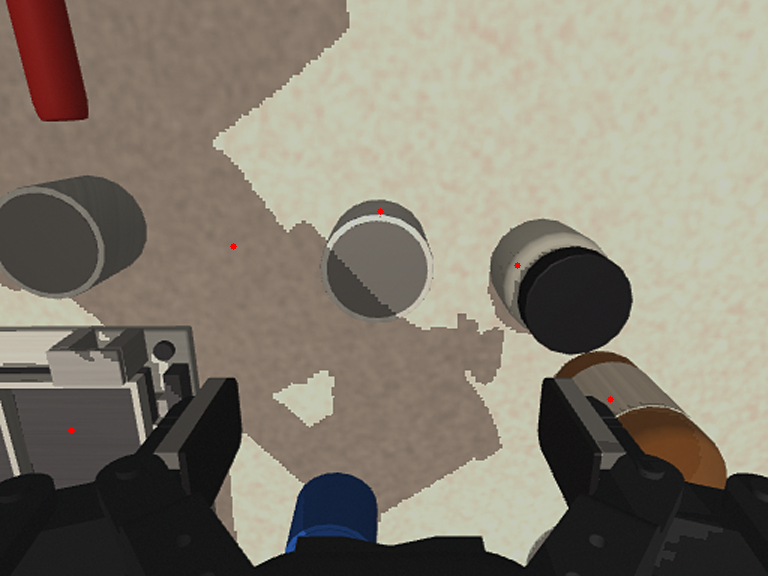

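```bash
python3 px.py 378 267 50 427.44 327.97 178.53 -1.592 -.008 1.609; python3 px.py 577 300 75 427.44 327.97 178.53 -1.592 -.008 1.609
```

```text
[424.29 322.59  50.  ]
[430.22 419.69  75.  ]
```

```bash
python3 -m crank '[[1.2,0,0.4,-0.7,1,0.2,1],[0.2,0,0,0,2.5,0,1],[0.2,0,0,0,2.5,0,1],[0.2,0,0,0,2.5,0,1],[0.2,0,0,0,2,0,1],[0.2,0,0,0,1,0,1],[0,0,0,0,0,0,1],[0,0,0,0,0,0,1],[0,0,0,0,0,0,1],[0,0,0,0,0,0,1]]'
python3 fc.py e2.png 1.61 425.5 321.5 28 | tail -2
```

```text
clock: 19.77
eef_pos: [435.0, 312.4, 59.2]
tcp_rot: [-1.551, -0.001, 1.595]
contact_force: [0.2, 0.6, -0.7]
opening: 0.999
[435.01 312.45  59.23] [-1.55 -0.    1.59]
turn [-1.13 -0.86  0.05] shift [0.93 3.14 0.87]
```

View pics/e2.png

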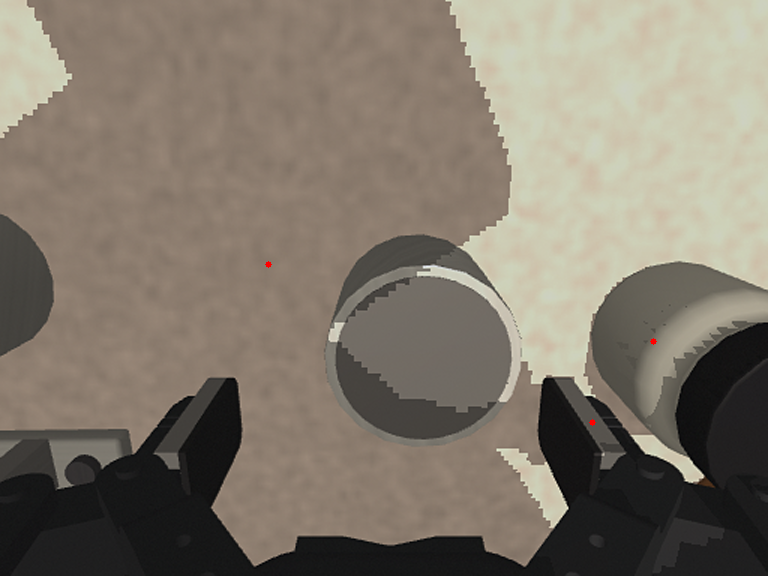

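```bash
python3 px.py 424 355 50 435.01 312.45 59.23 -1.551 -.001 1.595;python3 -m crank '[[-1.1,-0.8,0,0.9,0,0.9,1],[0,0,0,0,0,0,1],[0,0,0,0,1.2,0,1],[0,0,0,0,1.2,0,1],[0,0,0,0,0.5,0,1],[0,0,0,0,0,0,1],[0,0,0,0,0,0,1],[0,0,0,0,0,0,1],[0,0,0,0,0,0,1],[0,0,0,0,0,0,1]]'
```

```text
[424.25 322.16  50.  ]
clock: 20.65
eef_pos: [429.0, 322.7, 30.9]
tcp_rot: [-1.576, -0.005, 1.609]
contact_force: [0.2, 0.0, -0.1]
opening: 0.999
```

```bash
python3 -m crank '[[0,0,0,0,0.2,0.45,1],[0,0,0,0,0,0,-1],[0,0,0,0,0,0,-1],[0,0,0,0,0,0,-1],[0,0,0,0,0,0,-1],[0,0,0,0,0,0,-1],[0,0,0,0,0,0,-1],[0,0,0,0,-2,0,-1],[0,0,0,0,-3,0,-1],[0,0,0,0,-3,0,-1]]'
```

```text
clock: 21.48
eef_pos: [419.6, 319.1, 105.3]
tcp_rot: [-1.565, 0.003, 1.609]
contact_force: [0.3, 1.5, -3.2]
opening: 0.686
```

```bash
python3 -m crank '[[0,0,0,-2,-2.5,-1.4,-1],[0,0,0,-3.1,-1.5,-2.1,-1],[0,0,0,-3.1,0,-2.1,-1],[0,0,0,-3.1,0,-2.1,-1],[0,0,0,-3.1,0,-2.1,-1],[0,0,0,-3.1,0,-2.1,-1],[0,0,0,-1.2,0,-0.8,-1],[0,0,0,0,0,0,-1],[0,0,0,0,0,0,-1],[0,0,0,0,0,0,-1]]'
python3 fc.py e3.png 1.61 548.3 142.2 60 | tail -2
```

```text
clock: 22.32
eef_pos: [561.6, 131.0, 153.5]
tcp_rot: [-1.575, -0.002, 1.612]
contact_force: [0.2, 0.0, -3.0]
opening: 0.688
[561.63 130.96 153.49] [-1.57 -0.    1.61]
turn [0.24 0.12 0.1 ] shift [1.16 9.35 1.32]
```

```bash
python3 -m crank '[[0,0,0,1.1,1.5,1.3,-1],[0,0,0,0.1,2.5,0.3,-1],[0,0,0,0,2.5,0.2,-1],[0,0,0,0,1.5,0,-1],[0,0,0,0,0,0,-1],[0,0,0,0,0,0,-1],[0,0,0,0,0,0,-1],[0,0,0,0,0,0,-1],[0,0,0,0,0,0,-1],[0,0,0,0,0,0,-1]]'
python3 fc.py e3.png 1.61 548.3 143 60 | tail -2
```

```text
clock: 23.2
eef_pos: [539.9, 152.2, 75.1]
tcp_rot: [-1.579, -0.004, 1.623]
contact_force: [0.5, -0.7, -2.2]
opening: 0.691
[539.93 152.18  75.12] [-1.58 -0.    1.62]
turn [0.46 0.74 0.24] shift [-0.97  1.51 -0.78]
```

View pics/e3.png

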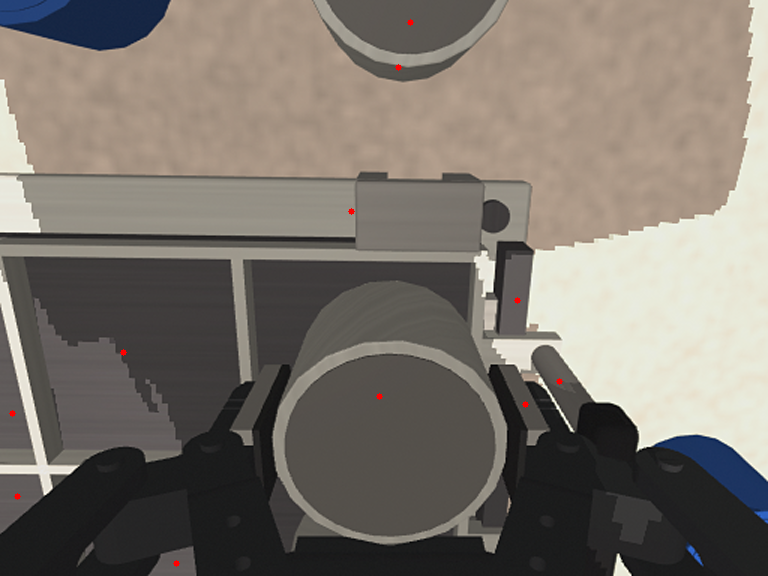

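```bash
python3 -m crank '[[0,0.7,0,-0.9,0,-0.7,-1],[0,0,0,0,0.6,0,-1],[0,0,0,0,0.6,0,-1],[0,0,0,0,0.1,0,-1],[0,0,0,0,0,0,-1],[0,0,0,0,0,0,-1],[0,0,0,0,0,0,-1],[0,0,0,0,0,0,-1],[0,0,0,0,0,0,-1],[0,0,0,0,0,0,-1]]'
```

```text
clock: 24.08
eef_pos: [549.0, 142.6, 61.8]
tcp_rot: [-1.581, -0.005, 1.609]
contact_force: [0.4, -0.4, -2.8]
opening: 0.687
```

```bash
python3 -m crank '[[0,0,0,0,0.3,0,-1],[0,0,0,0,0,0,-1],[0,0,0,0,0,0,0.75],[0,0,0,0,0,0,0.75],[0,0,0,0,0,0,0.75],[0,0,0,0,-1.5,0,0.75],[0,0,0,0,-3.5,0,0.8],[0,0,0,0,-3.5,0,1],[0,0,0,0.2,-1.5,3,1],[0,0,0,0.2,0,3.5,1]]';python3 -m crank '[[0,0,0,0.2,0,3,1],[0,0,0,0.2,0,2,1],[0,0,0,0.2,0,0.3,1],[0,0,0,0,0,0,1],[0,0,0,0,0,0,1],[0,0,0,0,0,0,1],[0,0,0,0,0,0,1],[0,0,0,0,0,0,1],[0,0,0,0,0,0,1],[0,0,0,0,0,0,1]]'
python3 fc.py f1.png 1.61 419 152 28 | tail -2
```

```text
clock: 24.92
eef_pos: [488.0, 144.5, 162.2]
tcp_rot: [-1.586, -0.006, 1.608]
contact_force: [-0.7, 0.5, 0.4]
opening: 1.001
clock: 25.75
eef_pos: [433.7, 149.0, 163.4]
tcp_rot: [-1.591, -0.007, 1.608]
contact_force: [-0.4, -0.3, -0.0]
opening: 1.003
[433.72 148.96 163.38] [-1.59 -0.01  1.61]
turn [ 1.17 -0.14  0.41] shift [ 0.26 13.51  1.73]
```

View pics/f1.png

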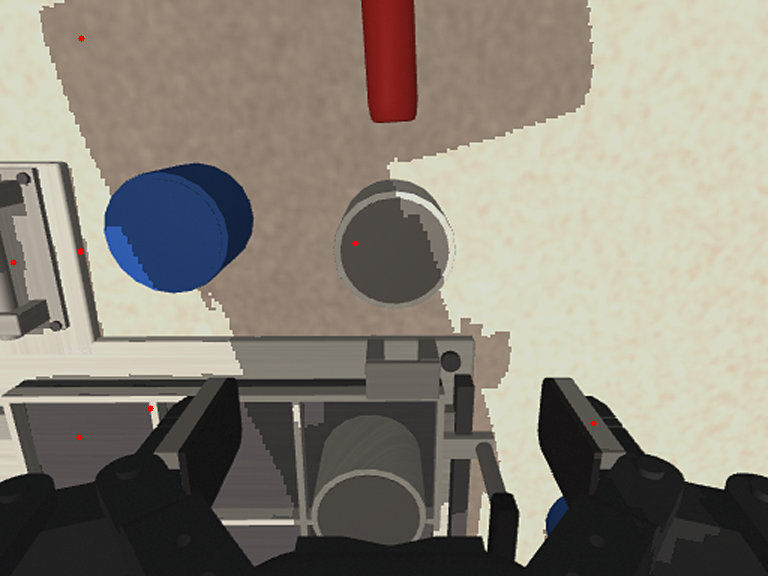

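```bash
python3 px.py 395 249 50 433.72 148.96 163.38 -1.591 -.007 1.608;python3 px.py 369 513 80 433.72 148.96 163.38 -1.591 -.007 1.608
```

```text
[416.67 151.52  50.  ]
[548.71 143.08  80.  ]
```

```bash
python3 -m crank '[[1.2,0,0.4,0.2,0,1.7,1],[0,0,0,0,0,0,1],[0,0,0,0,2.5,0,1],[0,0,0,0,2.5,0,1],[0,0,0,0,2.5,0,1],[0,0,0,0,2.5,0,1],[0,0,0,0,1,0,1],[0,0,0,0,0,0,1],[0,0,0,0,0,0,1],[0,0,0,0,0,0,1]]'
python3 fc.py f2.png 1.61 417 152 28 | tail -2
```

```text
clock: 26.63
eef_pos: [414.8, 151.5, 50.7]
tcp_rot: [-1.571, -0.0, 1.609]
contact_force: [0.3, 0.3, 0.1]
opening: 1.002
[414.79 151.5   50.7 ] [-1.57 -0.    1.61]
turn [-0.01 -0.06  0.02] shift [ 0.04  2.27 -0.22]
```

Good. Down, grip, lift.

```bash
python3 -m crank '[[0,0,0,0,1.3,-0.2,1],[0,0,0,0,0.9,0,1],[0,0,0,0,0.1,0,1],[0,0,0,0,0,0,-1],[0,0,0,0,0,0,-1],[0,0,0,0,0,0,-1],[0,0,0,0,0,0,-1],[0,0,0,0,0,0,-1],[0,0,0,0,0,0,-1],[0,0,0,0,0,0,-1]]';python3 -m crank '[[0,0,0,0,-2,0,-1],[0,0,0,0,-2.5,0,-1],[0,0,0,0,-2.5,0,-1],[0,0,0,0,-2.5,0,-1],[0,0,0,0,-1,0,-1],[0,0,0,0,0,0,-1],[0,0,0,0,0,0,-1],[0,0,0,0,0,0,-1],[0,0,0,0,0,0,-1],[0,0,0,0,0,0,-1]]'
```

```text
clock: 27.52
eef_pos: [420.0, 152.9, 32.7]
tcp_rot: [-1.579, -0.003, 1.609]
contact_force: [0.2, -0.8, -2.5]
opening: 0.69
clock: 28.35
eef_pos: [416.2, 151.5, 138.9]
tcp_rot: [-1.573, -0.001, 1.609]
contact_force: [0.2, 0.2, -2.6]
opening: 0.686
```

```bash
python3 -m crank '[[0,0,0,-1.5,0,-2,-1],[0,0,0,-2.6,0,-3.2,-1],[0,0,0,-2.7,0,-3.3,-1],[0,0,0,-2.7,0,-3.3,-1],[0,0,0,-2.7,0,-3.3,-1],[0,0,0,-2.7,0,-3.3,-1],[0,0,0,-1.5,0,-2,-1],[0,0,0,-0.7,0,-0.8,-1],[0,0,0,0,0,0,-1],[0,0,0,0,0,0,-1]]'
python3 fc.py f3.png 1.61 641.7 -16.2 64 | tail -2
```

```text
clock: 29.18
eef_pos: [632.5, -17.0, 124.4]
tcp_rot: [-1.553, -0.0, 1.612]
contact_force: [-0.4, 0.8, -2.2]
opening: 0.686
[632.51 -16.96 124.37] [-1.55 -0.    1.61]
turn [-1.02  0.09  0.  ] shift [ 0.04  6.02 -1.03]
```

View pics/f3.png

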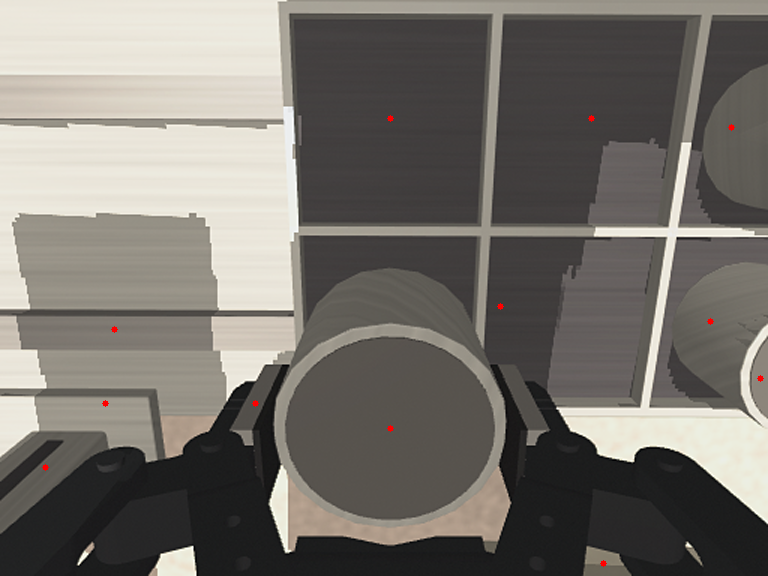

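```bash
python3 -m crank '[[-1,0,0,0,0,-1,-1],[0,0,0,0,1.5,0,-1],[0,0,0,0,2,0,-1],[0,0,0,0,1.6,0,-1],[0,0,0,0,0.4,0,-1],[0,0,0,0,0,0,-1],[0,0,0,0,0,0,-1],[0,0,0,0,0,0,-1],[0,0,0,0,0,0,-1],[0,0,0,0,0,0,-1]]'
python3 fc.py f4.png 1.61 642.2 -16.2 63.5 | tail -2
```

```text
clock: 30.07
eef_pos: [640.2, -7.9, 71.2]
tcp_rot: [-1.577, -0.001, 1.62]
contact_force: [-0.3, 0.5, -2.3]
opening: 0.689
[640.23  -7.94  71.24] [-1.58 -0.    1.62]
turn [0.34 0.57 0.08] shift [-0.84  0.77 -0.15]
```

```bash
python3 -m crank '[[0,0.5,0,-0.8,-0.2,-0.1,-1],[0,0,0,0,0,0,-1],[0,0,0,0,0.6,0,-1],[0,0,0,0,0.3,0,-1],[0,0,0,0,0,0,-1],[0,0,0,0,0,0,-1],[0,0,0,0,0,0,-1],[0,0,0,0,0,0,-1],[0,0,0,0,0,0,-1],[0,0,0,0,0,0,-1]]'
```

```text
clock: 30.95
eef_pos: [642.6, -17.4, 64.5]
tcp_rot: [-1.579, -0.001, 1.609]
contact_force: [-0.7, 0.8, -2.1]
opening: 0.684
```

```bash
python3 -m crank '[[0,0,0,0,0.2,0,-1],[0,0,0,0,0,0,-1],[0,0,0,0,0,0,0.75],[0,0,0,0,0,0,0.75],[0,0,0,0,0,0,0.75],[0,0,0,0,-1.5,0,0.75],[0,0,0,0,-3.5,0,0.8],[0,0,0,0,-3.5,0,1],[0,0,0,0,-1.5,3,1],[0,0,0,0,0,3.8,1]]';python3 -m crank '[[0,0,0,0,0,3.9,1],[0,0,0,0,0,3.9,1],[0,0,0,0,0,3.9,1],[0,0,0,-2,0,3.5,1],[0,0,0,-3.5,0,1.5,1],[0,0,0,-3.5,0,0,1],[0,0,0,-3,0,0,1],[0,0,0,-1,0,0,1],[0,0,0,0,0,0,1],[0,0,0,0,0,0,1]]'
python3 fc.py g1.png 1.61 390.5 -158 28 | tail -2
```

```text
clock: 31.78
eef_pos: [578.8, -20.0, 165.9]
tcp_rot: [-1.583, -0.001, 1.61]
contact_force: [0.4, -0.0, -1.1]
opening: 1.001
clock: 32.62
eef_pos: [404.7, -159.9, 167.8]
tcp_rot: [-1.593, 0.001, 1.612]
contact_force: [0.7, 0.3, -1.2]
opening: 1.001
[ 404.71 -159.87  167.83] [-1.59  0.    1.61]
turn [ 1.29  0.14 -0.06] shift [ 0.26 13.95  1.73]
```

View pics/g1.png

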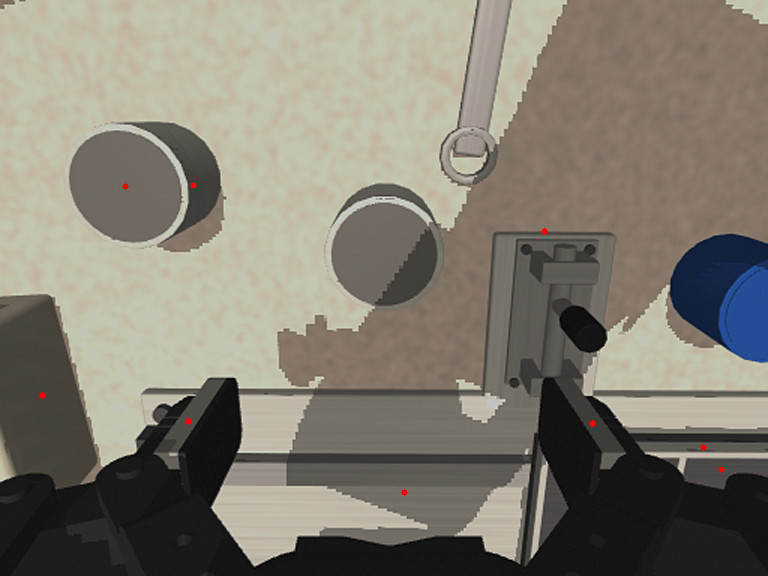

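```bash
python3 px.py 384 251 50 404.71 -159.87 167.83 -1.593 .001 1.612;python3 px.py 128 186 50 404.71 -159.87 167.83 -1.593 .001 1.612
python3 -m crank '[[1.3,0,0,0.1,0,1.7,1],[0,0,0,0,0,0,1],[0,0,0,0,2.5,0,1],[0,0,0,0,2.5,0,1],[0,0,0,0,2.5,0,1],[0,0,0,0,2.5,0,1],[0,0,0,0,1,0,1],[0,0,0,0,0,0,1],[0,0,0,0,0,0,1],[0,0,0,0,0,0,1]]'
```

```text
[ 390.27 -163.6    50.  ]
[ 363.44 -287.     50.  ]
clock: 33.5
eef_pos: [386.7, -151.8, 55.3]
tcp_rot: [-1.57, 0.001, 1.624]
contact_force: [0.5, 0.2, 0.4]
opening: 0.997
```

```bash
python3 -m crank '[[0,0.8,0,-1,0,-0.3,1],[0,0,0,0,0,0,1],[0,0,0,0,1.4,0,1],[0,0,0,0,1.1,0,1],[0,0,0,0,0.1,0,1],[0,0,0,0,0,0,-1],[0,0,0,0,0,0,-1],[0,0,0,0,0,0,-1],[0,0,0,0,0,0,-1],[0,0,0,0,0,0,-1]]';python3 -m crank '[[0,0,0,0,0,0,-1],[0,0,0,0,0,0,-1],[0,0,0,0,-2,0,-1],[0,0,0,0,-3,0,-1],[0,0,0,0,-3,0,-1],[0,0,0,0,-2,0,-1],[0,0,0,0,-1,0,-1],[0,0,0,0,0,0,-1],[0,0,0,0,0,0,-1],[0,0,0,0,0,0,-1]]'
```

```text
clock: 34.33
eef_pos: [396.3, -165.7, 36.3]
tcp_rot: [-1.582, 0.007, 1.607]
contact_force: [0.7, 0.0, -1.3]
opening: 0.688
clock: 35.17
eef_pos: [393.3, -164.1, 150.3]
tcp_rot: [-1.58, 0.006, 1.608]
contact_force: [-0.4, -0.3, -2.2]
opening: 0.686
```

```bash
python3 -m crank '[[0,0,0,2,0,0,-1],[0,0,0,3.3,0,0,-1],[0,0,0,3.3,0,0,-1],[0,0,0,3,0,-1,-1],[0,0,0,1.5,0,-3,-1],[0,0,0,0.6,0,-3,-1],[0,0,0,0.3,0,-3,-1],[0,0,0,0,0,-3,-1],[0,0,0,0,0,-2,-1],[0,0,0,0,0,-0.8,-1]]'
python3 -m crank '[[0,0,0,0,0,0,-1],[0,0,0,0,0,0,-1],[0,0,0,0,0,0,-1],[0,0,0,0,0,0,-1],[0,0,0,0,0,0,-1],[0,0,0,0,0,0,-1],[0,0,0,0,0,0,-1],[0,0,0,0,0,0,-1],[0,0,0,0,0,0,-1],[0,0,0,0,0,0,-1]]'
python3 fc.py g2.png 1.61 560 -19.6 67 | tail -2
```

```text
clock: 36.0
eef_pos: [542.0, -10.9, 134.9]
tcp_rot: [-1.557, 0.004, 1.606]
contact_force: [-0.0, 0.2, -2.1]
opening: 0.684
clock: 36.83
eef_pos: [535.0, -11.7, 131.2]
tcp_rot: [-1.548, 0.003, 1.605]
contact_force: [0.2, -0.1, -2.7]
opening: 0.689
[535.02 -11.71 131.2 ] [-1.55  0.    1.61]
turn [-1.32 -0.28 -0.19] shift [-0.85  6.36 -2.62]
```

View pics/g2.png

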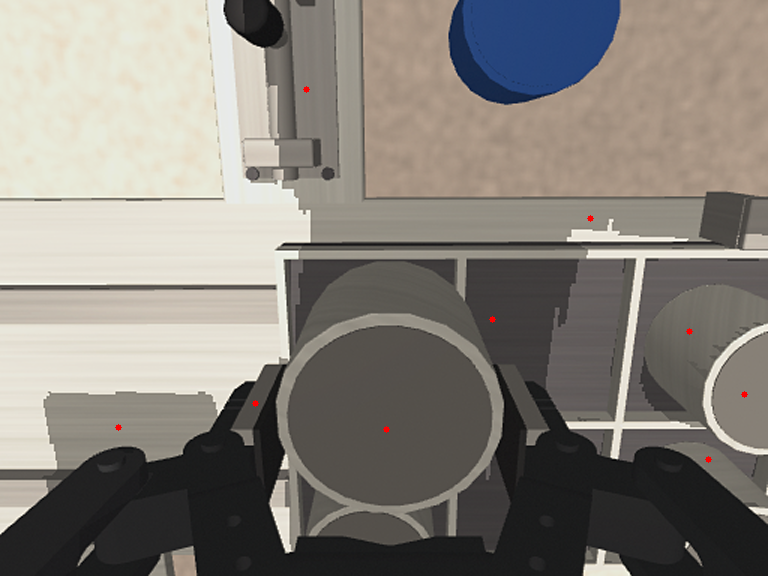

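```bash
python3 -m crank '[[-1.3,0,0,-0.8,0,-1.3,-1],[0,0,0,0,0,-1.2,-1],[0,0,0,0,0,0,-1],[0,0,0,0,1.5,0,-1],[0,0,0,0,2,0,-1],[0,0,0,0,1.2,0,-1],[0,0,0,0,0,0,-1],[0,0,0,0,0,0,-1],[0,0,0,0,0,0,-1],[0,0,0,0,0,0,-1]]'
python3 fc.py g3.png 1.61 560 -19.6 67 | tail -2
```

```text
clock: 37.72
eef_pos: [566.7, -19.9, 83.8]
tcp_rot: [-1.576, 0.004, 1.605]
contact_force: [-0.3, 0.2, -2.7]
opening: 0.689
[566.74 -19.85  83.81] [-1.58  0.    1.6 ]
turn [ 0.3  -0.31 -0.21] shift [0.05 1.68 0.68]
```

View pics/g3.png

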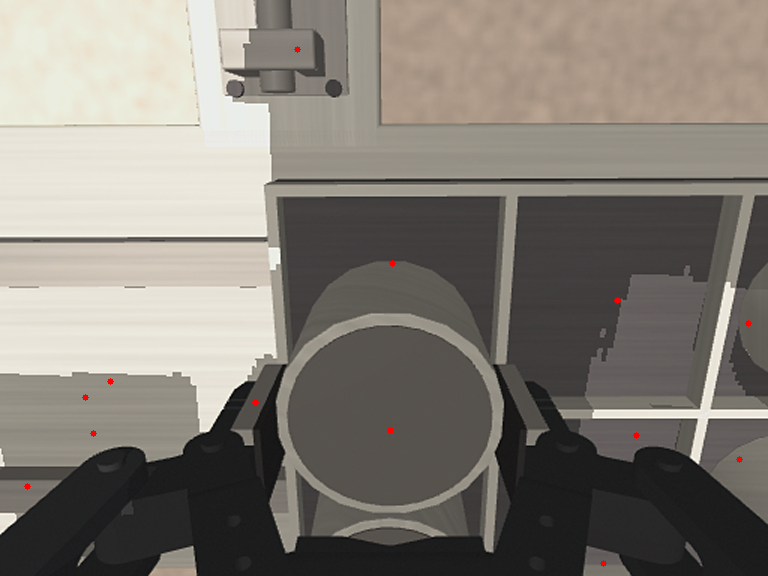

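```bash
python3 -m crank '[[0,0,0,0,0,0.6,-1],[0,0,0,0,0.7,0,-1],[0,0,0,0,0.6,0,-1],[0,0,0,0,0.2,0,-1],[0,0,0,0,0,0,-1],[0,0,0,0,0,0,-1],[0,0,0,0,0,0,-1],[0,0,0,0,0,0,-1],[0,0,0,0,0,0,-1],[0,0,0,0,0,0,-1]]'
```

```text
clock: 38.6
eef_pos: [561.4, -20.1, 69.4]
tcp_rot: [-1.579, 0.004, 1.605]
contact_force: [0.8, 0.8, -2.5]
opening: 0.683
```

```bash
python3 -m crank '[[0,0,0,0,0.25,0,-1],[0,0,0,0,0.05,0,-1],[0,0,0,0,0,0,-1],[0,0,0,0,0,0,-1],[0,0,0,0,0,0,0.75],[0,0,0,0,0,0,0.75],[0,0,0,0,0,0,0.75],[0,0,0,0,-1.5,0,0.75],[0,0,0,0,-3.5,0,0.8],[0,0,0,0,-3.5,0,1]]';python3 -m crank '[[0,0,0,0,-2,2.5,1],[0,0,0,0,0,3.9,1],[0,0,0,0,0,3.9,1],[0,0,0,0,0,3.5,1],[0,0,0,-2,0,3,1],[0,0,0,-3.8,0,0.5,1],[0,0,0,-3.8,0,0.5,1],[0,0,0,-3.8,0,0.3,1],[0,0,0,-3.8,0,0.3,1],[0,0,0,-3.8,0,0,1]]';python3 -m crank '[[0,0,0,-2.5,0,0.3,1],[0,0,0,0,0,0,1],[0,0,0,0,0,0,1],[0,0,0,0,0,0,1],[0,0,0,0,0,0,1],[0,0,0,0,0,0,1],[0,0,0,0,0,0,1],[0,0,0,0,0,0,1],[0,0,0,0,0,0,1],[0,0,0,0,0,0,1]]'
python3 fc.py h1.png 1.61 364 -284 32 | tail -2
```

```text
clock: 39.43
eef_pos: [557.0, -19.7, 147.5]
tcp_rot: [-1.569, 0.003, 1.605]
contact_force: [0.7, -0.1, 0.2]
opening: 0.994
clock: 40.27
eef_pos: [378.5, -237.0, 178.1]
tcp_rot: [-1.592, 0.004, 1.615]
contact_force: [1.1, 0.5, -0.3]
opening: 1.002
clock: 41.1
eef_pos: [377.2, -266.5, 179.8]
tcp_rot: [-1.595, 0.008, 1.613]
contact_force: [-1.0, -0.1, 0.2]
opening: 0.998
[ 377.19 -266.47  179.78] [-1.6   0.01  1.61]
turn [ 1.41  0.19 -0.44] shift [-1.58 14.75  1.75]
```

View pics/h1.png

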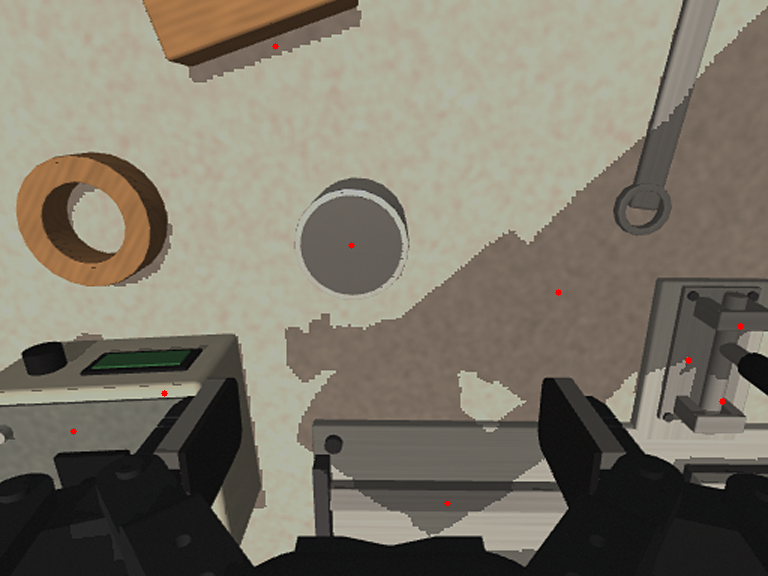

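```bash
python3 px.py 351 245 50 377.19 -266.47 179.78 -1.595 .008 1.613
python3 -m crank '[[1.4,0,-0.4,-1.6,0,1.6,1],[0,0,0,0,0,0,1],[0,0,0,0,2.5,0,1],[0,0,0,0,2.5,0,1],[0,0,0,0,2.5,0,1],[0,0,0,0,2.5,0,1],[0,0,0,0,2,0,1],[0,0,0,0,0,0,1],[0,0,0,0,0,0,1],[0,0,0,0,0,0,1]]'
```

```text
[ 363.66 -288.37   50.  ]
clock: 41.98
eef_pos: [365.3, -284.2, 57.8]
tcp_rot: [-1.577, 0.005, 1.612]
contact_force: [-0.7, 0.4, -0.6]
opening: 1.003
```

```bash
python3 -m crank '[[0,0,0,0,1.5,0,1],[0,0,0,0,1.2,0.2,1],[0,0,0,0,0.2,0,1],[0,0,0,0,0,0,-1],[0,0,0,0,0,0,-1],[0,0,0,0,0,0,-1],[0,0,0,0,0,0,-1],[0,0,0,0,0,0,-1],[0,0,0,0,0,0,-1],[0,0,0,0,0,0,-1]]'; python3 -m crank '[[0,0,0,0,-2,0,-1],[0,0,0,0,-3,0,-1],[0,0,0,0,-3,0,-1],[0,0,0,0,-2,0,-1],[0,0,0,0,-1.5,0,-1],[0,7,0,0,0,0,-1],[0,7,0,0,0,0,-1],[0,7,0,0,0,0,-1],[0,7,0,0,0,0,-1],[0,7,0,0,0,0,-1]]'
```

```text
clock: 42.82
eef_pos: [369.4, -288.2, 38.0]
tcp_rot: [-1.589, 0.014, 1.612]
contact_force: [0.4, -0.1, -2.3]
opening: 0.689
clock: 43.65
eef_pos: [366.1, -285.7, 159.1]
tcp_rot: [-1.592, 0.001, 0.988]
contact_force: [-0.9, -0.6, -1.8]
opening: 0.683
```

```bash
python3 -m crank '[[0,7,0,0,0,0,-1],[0,7,0,0,0,0,-1],[0,7,0,0,0,0,-1],[0,7,0,0,0,0,-1],[0,7,0,0,0,0,-1],[0,7,0,0,0,0,-1],[0,5,0,0,0,0,-1],[0,0,0,0,0,0,-1],[0,0,0,0,0,0,-1],[0,0,0,0,0,0,-1]]';python3 fc.py h2.png 0.04 551.3 61.3 68 | tail -2
```

```text
clock: 44.48
eef_pos: [364.3, -284.3, 158.5]
tcp_rot: [-1.583, -0.013, 0.145]
contact_force: [0.4, 0.7, -1.8]
opening: 0.684
[ 364.31 -284.27  158.5 ] [-1.58 -0.01  0.15]
turn [0.68 6.02 0.8 ] shift [23.38  8.97 31.6 ]
```

View pics/h2.png

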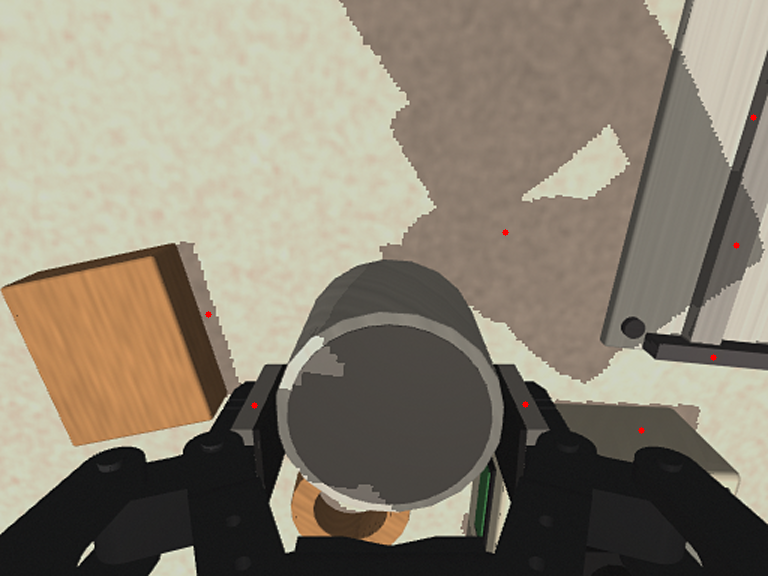

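```bash
python3 -m crank '[[0.7,6,0.8,0,0,1.5,-1],[0,0,0,0,0,3.5,-1],[0,0,0,0,0,3.8,-1],[0,0,0,0,0,3.8,-1],[0,0,0,0,0,3.8,-1],[0,0,0,0.5,0,3.8,-1],[0,0,0,1.5,0,3.5,-1],[0,0,0,2,0,3.2,-1],[0,0,0,3,0,2.5,-1],[0,0,0,3.2,0,1.5,-1]]';python3 fc.py h3.png 0.04 551.3 56.5 68 | tail -2
```

```text
clock: 45.37
eef_pos: [447.8, 37.4, 158.5]
tcp_rot: [-1.574, -0.0, 0.049]
contact_force: [0.9, -0.9, -1.2]
opening: 0.683
[447.77  37.36 158.47] [-1.57 -0.    0.05]
turn [0.17 0.52 0.01] shift [10.43  9.05  1.43]
```

```bash
python3 -m crank '[[0,0.5,0,3,0,0.2,-1],[0,0,0,2.8,0,0.4,-1],[0,0,0,2.2,0,0.4,-1],[0,0,0,1.2,0,0,-1],[0,0,0,0.4,0,0,-1],[0,0,0,0,0,0,-1],[0,0,0,0,2,0,-1],[0,0,0,0,2.5,0,-1],[0,0,0,0,0,0,-1],[0,0,0,0,0,0,-1]]';python3 fc.py h4.png 0.04 551.3 56.5 68 | tail -2
```

```text
clock: 46.25
eef_pos: [554.5, 57.4, 113.6]
tcp_rot: [-1.573, -0.007, 0.061]
contact_force: [0.1, -0.3, -0.8]
opening: 0.681
[554.49  57.42 113.58] [-1.57 -0.01  0.06]
turn [0.1  1.21 0.38] shift [-0.35  4.56 -0.06]
```

View pics/h4.png

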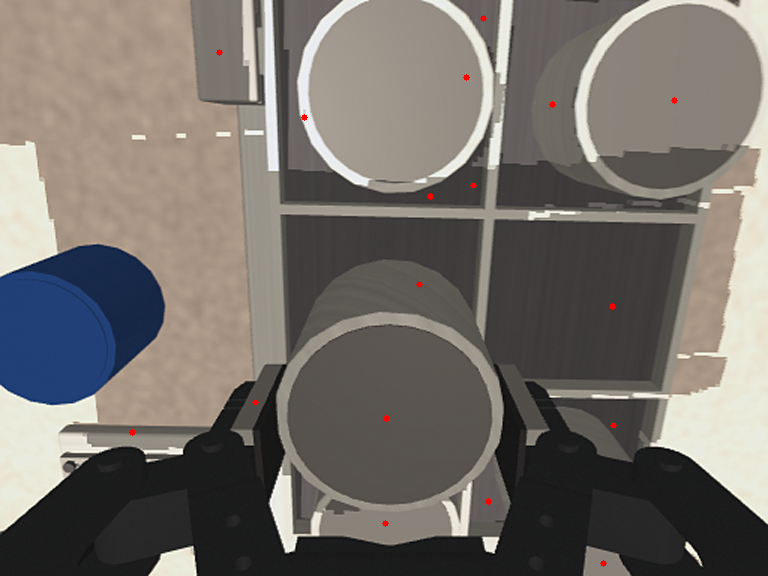

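```bash
python3 -m crank '[[0,1.2,0.4,-0.3,0,0,-1],[0,0,0,0,0,0,-1],[0,0,0,0,1.5,0,-1],[0,0,0,0,1.5,0,-1],[0,0,0,0,0.8,0,-1],[0,0,0,0,0,0,-1],[0,0,0,0,0,0,-1],[0,0,0,0,0,0,-1],[0,0,0,0,0,0,-1],[0,0,0,0,0,0,-1]]';python3 fc.py h5.png 0.04 551.3 56.5 68 | tail -2
```

```text
clock: 47.13
eef_pos: [554.3, 57.1, 83.8]
tcp_rot: [-1.572, -0.009, 0.037]
contact_force: [0.2, 0.4, -2.2]
opening: 0.687
[554.26  57.13  83.83] [-1.57 -0.01  0.04]
turn [ 0.06 -0.17  0.53] shift [-0.31  1.58 -0.05]
```

View pics/h5.png

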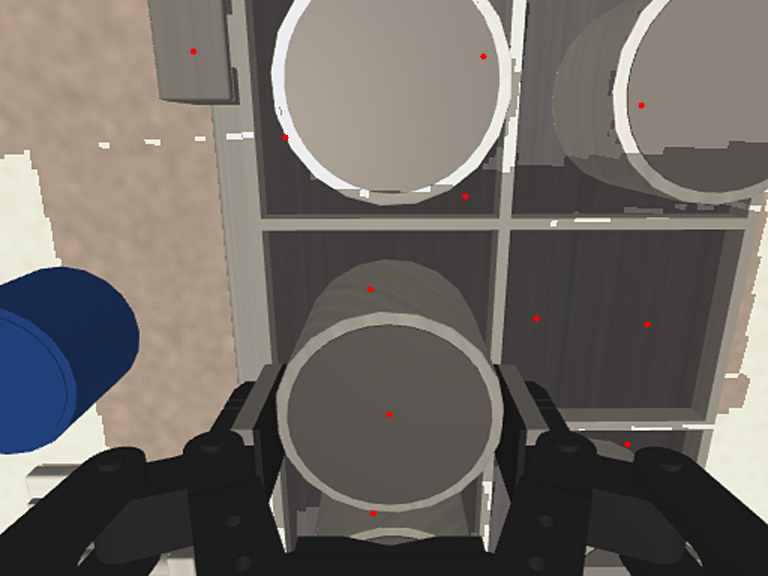

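```bash
python3 -m crank '[[0,0,0.5,-0.35,0,0,-1],[0,0,0,0,0.8,0,-1],[0,0,0,0,0.7,0,-1],[0,0,0,0,0.2,0,-1],[0,0,0,0,0,0,-1],[0,0,0,0,0,0,-1],[0,0,0,0,0,0,-1],[0,0,0,0,0,0,-1],[0,0,0,0,0,0,-1],[0,0,0,0,0,0,-1]]'
```

```text
clock: 48.02
eef_pos: [550.9, 57.1, 65.7]
tcp_rot: [-1.572, -0.0, 0.037]
contact_force: [0.3, 0.2, -0.9]
opening: 0.686
```

```bash
python3 -m crank '[[0,0,0,0,0,0,0.78],[0,0,0,0,0,0,0.78],[0,0,0,0,0,0,0.78],[0,0,0,0,-1.5,0,0.78],[0,0,0,0,-3.5,0,0.8],[0,0,0,0,-3.5,0,1],[0,0,0,0,-3.5,0,1],[0,0,0,0,-2,0,1],[0,0,0,0,0,0,1],[0,0,0,0,0,0,1]]';python3 fc.py i1.png 1.61 585.5 213 79 | tail -2
python3 - <<'E'
from h import *
im=cams.grab_frame("scene");crop(im,230,100,400,260,4,"i2.png")
E
```

```text
clock: 48.85
eef_pos: [550.5, 57.1, 211.8]
tcp_rot: [-1.572, 0.0, 0.037]
contact_force: [-0.5, -0.2, -0.3]
opening: 1.005
[550.49  57.15 211.78] [-1.57  0.    0.04]
turn [  0.04 -90.13  -0.05] shift [ 4.08 13.26 15.46]
```

View pics/i1.png

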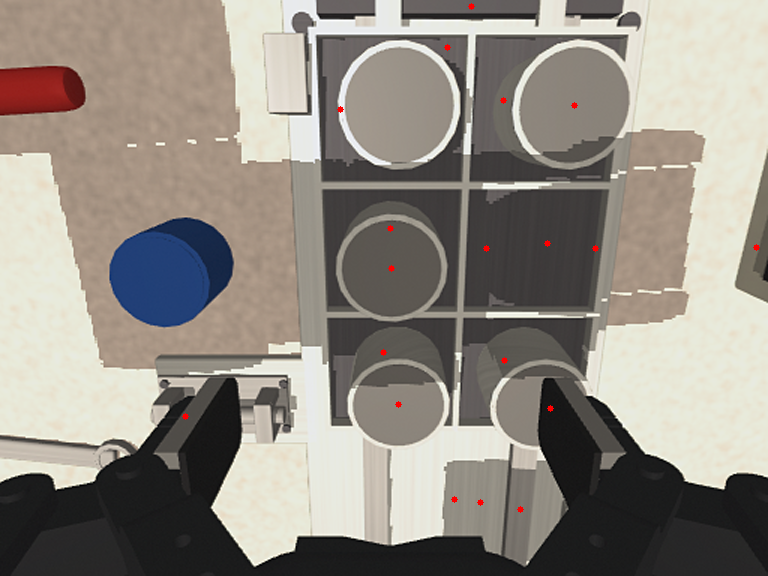

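View pics/i2.png

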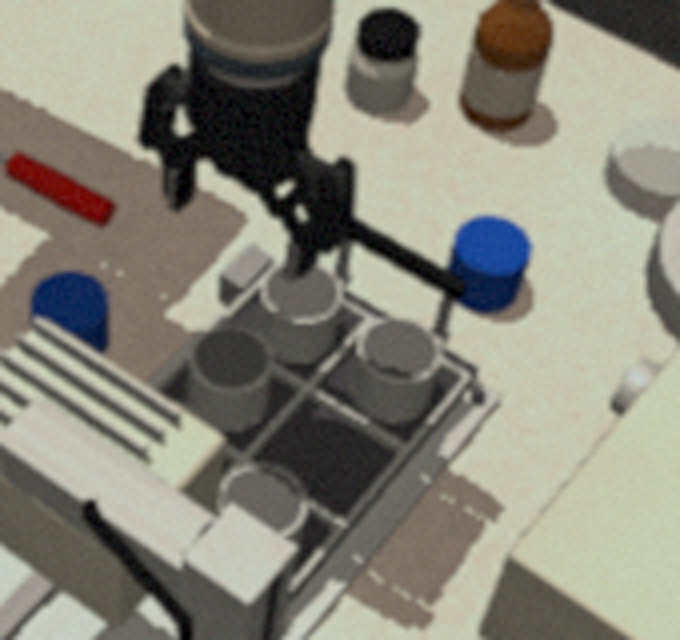

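```bash
for p in "400 104" "574 103" "391 267" "398 403" "541 404"; do python3 px.py $p 80 550.49 57.15 211.78 -1.572 0 .037;done
```

```text
[552.7  143.82  80.  ]
[636.76 147.45  80.  ]
[551.5   62.19  80.  ]
[558.67 -18.82  80.  ]
[641.29 -16.35  80.  ]
```

```bash
python3 -m crank '[[0,-7.1,0,0,0,0,1],[0,-7.1,0,0,0,0,1],[0,-7.1,0,0,0,0,1],[0,-7.1,0,0,0,0,1],[0,-7.1,0,0,0,0,1],[0,-7.1,0,0,0,0,1],[0,-7.1,0,0,0,0,1],[0,-7.1,0,0,0,0,1],[0,-7.1,0,0,0,0,1],[0,-7.1,0,0,0,0,1]]';python3 -m crank '[[0,-7.1,0,0,0,0,1],[0,-7.1,0,0,0,0,1],[0,-2,0,0,0,0,1],[0,0,0,2.5,0,-0.6,1],[0,0,0,3.5,0,-0.6,1],[0,0,0,3.5,0,-0.6,1],[0,0,0,3.5,0,-0.6,1],[0,0,0,2,0,-0.6,1],[0,0,0,0,0,0,1],[0,0,0,0,0,0,1]]';python3 fc.py j1.png 1.61 588 213 79 | tail -2
```

```text
clock: 49.78
eef_pos: [540.5, 56.1, 192.1]
tcp_rot: [-1.543, 0.012, 1.289]
contact_force: [1.2, 0.1, -0.1]
opening: 1.001
clock: 50.62
eef_pos: [559.4, 209.6, 169.5]
tcp_rot: [-1.511, 0.01, 1.582]
contact_force: [0.2, -0.2, -1.3]
opening: 0.995
[559.42 209.56 169.5 ] [-1.51  0.01  1.58]
turn [-3.42 -1.63 -0.55] shift [ 0.41  8.86 -3.4 ]
```

View pics/j1.png

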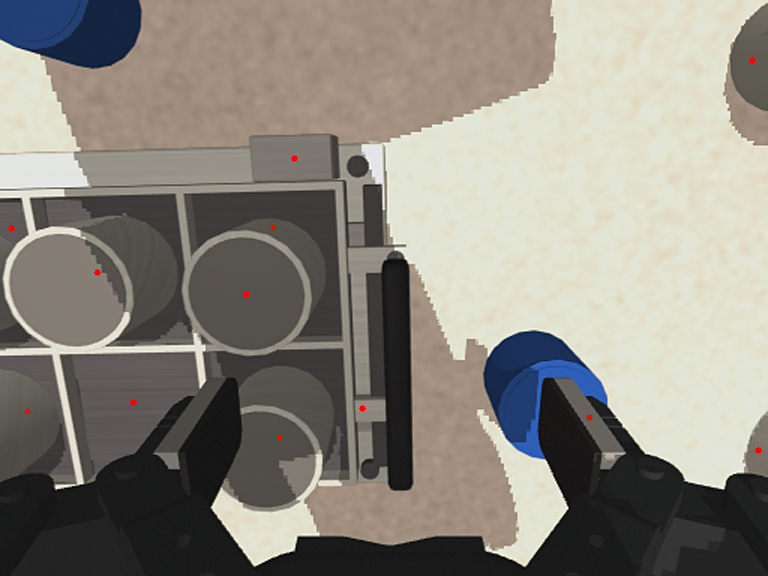

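```bash
python3 px.py 397 373 94 559.42 209.56 169.5 -1.511 .01 1.582; python3 -m crank '[[-3.4,-1.6,-0.5,0.4,0,-2.5,0.4],[0,0,0,0,0,0,0.4],[0,0,0,0,1,0,0.4],[0,0,0,0,1,0,0.4],[0,0,0,0,0,0,0.4],[0,0,0,0,0,0,0.4],[0,0,0,0,0,0,0.4],[0,0,0,0,0,0,0.4],[0,0,0,0,0,0,0.4],[0,0,0,0,0,0,0.4]]' ;python3 fc.py j2.png 1.61 586 214 84 | tail -2
```

```text
[582.89 212.1   94.  ]
clock: 51.5
eef_pos: [579.6, 205.9, 141.4]
tcp_rot: [-1.56, 0.005, 1.604]
contact_force: [0.0, 1.0, 0.9]
opening: 0.7
[579.6  205.88 141.43] [-1.56  0.01  1.6 ]
turn [-0.63 -0.37 -0.29] shift [ 0.82  5.73 -0.73]
```

View pics/j2.png

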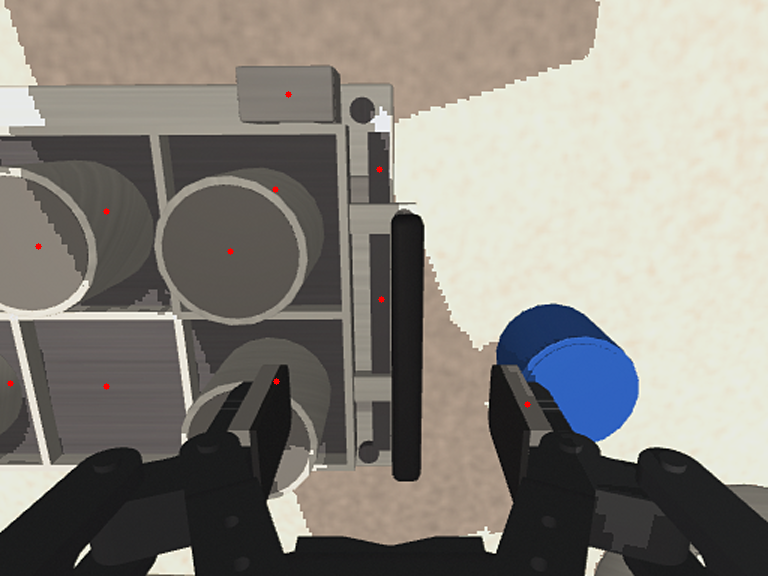

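```bash
python3 px.py 408 345 94 579.6 205.88 141.4 -1.56 .005 1.604;python3 -m crank '[[-0.6,-0.4,-0.3,0.75,0,-0.5,-0.2],[0,0,0,0,0,0,-0.2],[0,0,0,0,0,0,-0.2],[0,0,0,0,0,0,-0.2],[0,0,0,0,1,0,-0.2],[0,0,0,0,1,0,-0.2],[0,0,0,0,0,0,-0.2],[0,0,0,0,0,0,-0.2],[0,0,0,0,0,0,-0.2],[0,0,0,0,0,0,-0.2]]' ;python3 fc.py j3.png 1.61 586 213 84 | tail -2
```

```text
[581.79 212.38  94.  ]
clock: 52.38
eef_pos: [584.8, 214.9, 119.0]
tcp_rot: [-1.571, -0.001, 1.612]
contact_force: [-0.2, 0.2, 0.3]
opening: 0.403
[584.8  214.89 119.02] [-1.57 -0.    1.61]
turn [0.03 0.11 0.05] shift [-0.2   3.5  -0.11]
```

View pics/j3.png

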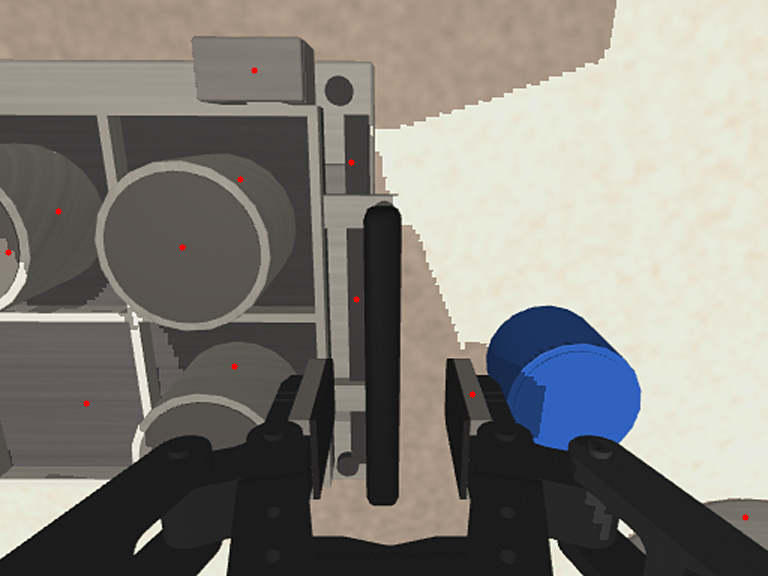

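```bash
python3 -m crank '[[0,0,0,-0.2,0.5,0.2,-0.2],[0,0,0,0,1.5,0,-0.2],[0,0,0,0,1.2,0,-0.2],[0,0,0,0,0.3,0,-0.2],[0,0,0,0,0,0,-0.2],[0,0,0,0,0,0,-1],[0,0,0,0,0,0,-1],[0,0,0,0,0,0,-1],[0,0,0,0,0,0,-1],[0,0,0,0,0,0,-1]]' 60
```

```text
clock: 53.27
eef_pos: [583.2, 212.4, 83.1]
tcp_rot: [-1.573, -0.001, 1.611]
contact_force: [0.8, 0.3, -4.6]
opening: 0.125
```

```bash
python3 -m crank '[[0,0,0,-0.4,0,0,-1],[0,0,0,-0.7,0,0,-1],[0,0,0,-1,0,0,-1],[0,0,0,-1.2,0,0,-1],[0,0,0,-1.3,0,0,-1],[0,0,0,-1.3,0,0,-1],[0,0,0,-1.3,0,0,-1],[0,0,0,-1.3,0,0,-1],[0,0,0,-1.3,0,0,-1],[0,0,0,-1.3,0,0,-1]]';python3 -m crank '[[0,0,0,-1.3,0,0,-1],[0,0,0,-1.3,0,0,-1],[0,0,0,-1.2,0,0,-1],[0,0,0,-1.0,0,0,-1],[0,0,0,-0.9,0,0,-1],[0,0,0,-0.8,0,0,-1],[0,0,0,-0.7,0,0,-1],[0,0,0,-0.6,0,0,-1],[0,0,0,-0.6,0,0,-1],[0,0,0,-0.6,0,0,-1]]'
```

```text
clock: 54.1
eef_pos: [587.6, 94.0, 83.1]
tcp_rot: [-1.574, -0.005, 1.612]
contact_force: [1.3, 3.2, -4.1]
opening: 0.13
clock: 54.93
eef_pos: [591.4, -7.8, 83.1]
tcp_rot: [-1.574, -0.005, 1.61]
contact_force: [-2.3, 47.1, 7.1]
opening: 0.123
```

```bash
python3 -m crank '[[0,0,0,0,0,0,-1],[0,0,0,0,0,0,-1],[0,0,0,0,0,0,-1],[0,0,0,0,0,0,-1],[0,0,0,0,0,0,-0.6],[0,0,0,0,0,0,-0.3],[0,0,0,0,0,0,-0.2],[0,0,0,0,-1.5,0,-0.2],[0,0,0,0,-3.5,0,-0.2],[0,0,0,0,-3.5,0,0]]';python3 fc.py k1.png 1.61 423 -64 150 | tail -2
```

```text
clock: 55.77
eef_pos: [587.1, -9.6, 163.8]
tcp_rot: [-1.561, -0.005, 1.611]
contact_force: [1.0, -0.4, 0.9]
opening: 0.502
[587.09  -9.58 163.84] [-1.56 -0.01  1.61]
turn [-0.54  0.06  0.31] shift [-4.79  1.51 16.6 ]
```

View pics/k1.png

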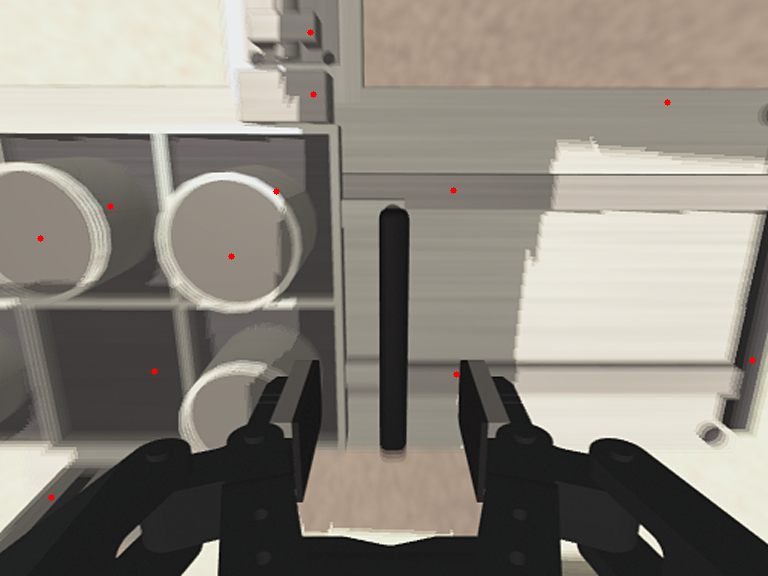

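```bash
python3 -m crank '[[-0.5,0,0.3,0,0,2.5,1],[0,0,0,0,0,3.5,1],[0,0,0,-0.5,0,3.5,1],[0,0,0,-1.5,0,3.3,1],[0,0,0,-1.5,0,2,1],[0,0,0,-1,0,0.5,1],[0,0,0,0,0,0,1],[0,0,0,0,0,0,1],[0,0,0,0,0,0,1],[0,0,0,0,0,0,1]]';python3 fc.py k2.png 1.61 422.5 -63 55 | tail -2
```

```text
clock: 56.65
eef_pos: [439.7, -63.1, 174.9]
tcp_rot: [-1.598, 0.005, 1.612]
contact_force: [0.9, -0.3, -0.3]
opening: 1.001
[439.73 -63.14 174.95] [-1.6   0.    1.61]
turn [ 1.56  0.13 -0.27] shift [ 0.14 11.94  2.05]
```

View pics/k2.png

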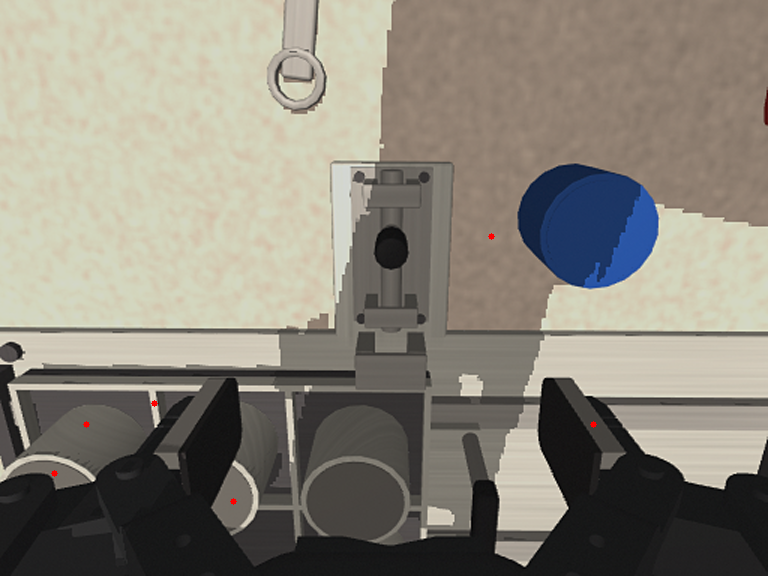

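```bash
python3 px.py 391 250 76 439.73 -63.14 174.95 -1.598 .005 1.612; python3 -m crank '[[1.5,0,-0.3,0,0,1.5,1],[0,0,0,0,0,0,1],[0,0,0,0,2,0,1],[0,0,0,0,2.5,0,1],[0,0,0,0,2.5,0,1],[0,0,0,0,1.5,0,1],[0,0,0,0,0,0,1],[0,0,0,0,0,0,1],[0,0,0,0,0,0,1],[0,0,0,0,0,0,1]]';python3 fc.py k3.png 1.61 422.5 -63 56 | tail -2
```

```text
[420.33 -64.05  76.  ]
clock: 57.53
eef_pos: [426.5, -61.9, 88.3]
tcp_rot: [-1.571, -0.001, 1.616]
contact_force: [0.6, 0.5, -0.5]
opening: 1.004
[426.48 -61.89  88.29] [-1.57 -0.    1.62]
turn [-0.01  0.37  0.05] shift [-0.1   3.23  0.4 ]
```

View pics/k3.png

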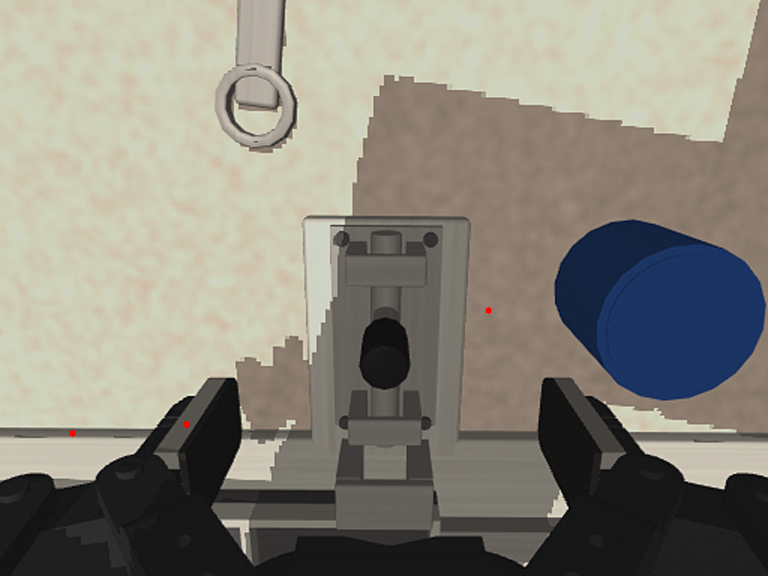

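```bash
python3 -m crank '[[0,0.3,0,-0.15,0.5,0.5,1],[0,0,0,0,1.2,0,1],[0,0,0,0,1.2,0,1],[0,0,0,0,0.2,0,1],[0,0,0,0,0,0,-1],[0,0,0,0,0,0,-1],[0,0,0,0,0,0,-1],[0,0,0,0,0,0,-1],[0,0,0,0,0,0,-1],[0,0,0,0,0,0,-1]]' 60;python3 -m crank '[[0,0,0,0,0,0,-1],[0,0,0,0,0,0,-1],[0,0,0,0,0,-0.4,-1],[0,0,0,0,0,-0.4,-1],[0,0,0,0,0,-0.4,-1],[0,0,0,0,0,-0.4,-1],[0,0,0,0,0,-0.4,-1],[0,0,0,0,0,-0.4,-1],[0,0,0,0,0,-0.3,-1],[0,0,0,0,0,-0.2,-1]]'
```

```text
clock: 58.42
eef_pos: [424.2, -64.2, 61.7]
tcp_rot: [-1.581, 0.0, 1.609]
contact_force: [-0.2, 17.6, 9.3]
opening: 0.165
clock: 59.25
eef_pos: [453.0, -62.6, 61.8]
tcp_rot: [-1.575, -0.001, 1.609]
contact_force: [-3.2, 0.2, 1.7]
opening: 0.163
```

```bash
python3 -m crank '[[0,0,0,0,0,-0.2,-1],[0,0,0,0,0,-0.2,-1],[0,0,0,0,0,-0.2,-1],[0,0,0,0,0,0,-1],[0,0,0,0,0,0,-1],[0,0,0,0,0,0,-1],[0,0,0,0,0,0,-1],[0,0,0,0,0,0,-1],[0,0,0,0,0,0,-1],[0,0,0,0,0,0,-1]]'
```

```text
clock: 60.08
eef_pos: [454.3, -62.6, 61.7]
tcp_rot: [-1.563, -0.001, 1.61]
contact_force: [-3.5, -0.7, 2.7]
opening: 0.17
```

```bash
python3 -m crank '[[0,0,0,0,0,0,0],[0,0,0,0,0,0,0.5],[0,0,0,0,0,0,0.8],[0,0,0,0,0,0,1],[0,0,0,0,-2,0,1],[0,0,0,0,-3.5,0,1],[0,0,0,0,-3.5,0,1],[0,0,0,0,-2.5,0,1],[0,0,0,0,0,0,1],[0,0,0,0,0,0,1]]';python3 fc.py l1.png 1.61 470 -421 200 | tail -2
```

```text
clock: 60.92
eef_pos: [459.0, -62.6, 182.0]
tcp_rot: [-1.571, -0.001, 1.61]
contact_force: [-0.3, -0.6, -0.2]
opening: 1.001
[458.97 -62.6  182.  ] [-1.57 -0.    1.61]
turn [-0.01  0.    0.04] shift [-35.85  -1.82   0.3 ]
```

View pics/l1.png

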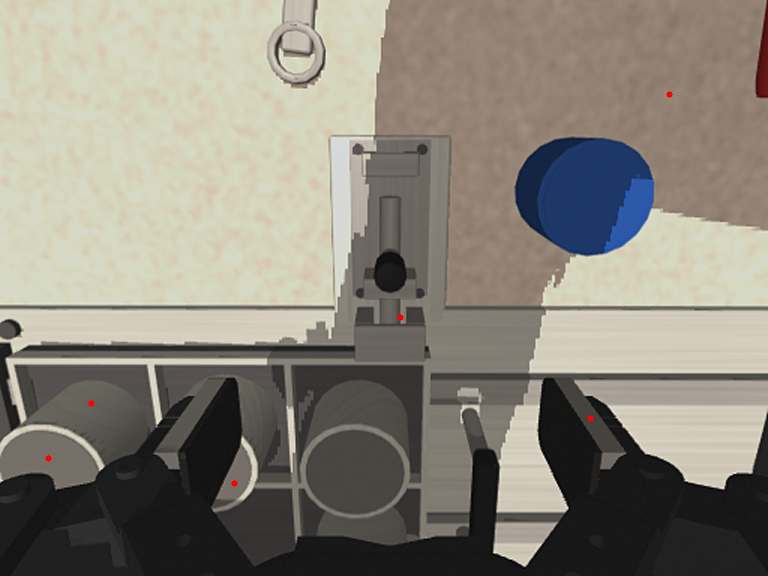

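```bash
python3 px.py 389 273 76 458.97 -62.6 182 -1.571 -.001 1.61; python3 px.py 356 287 76 449.51 -45.9 192.6 -1.565 -.003 1.659
python3 - <<'E'
from h import *
for n,s in (("l1",0),("c1",0)):
    im=cv2.imread(f"pics/{n}.png");cv2.imwrite(f"pics/z_{n}.png",cv2.resize(im[220:380,280:480],None,fx=3,fy=3))
E
```

```text
[449.99 -63.37  76.  ]
[451.58 -62.66  76.  ]
```

View pics/z_l1.png

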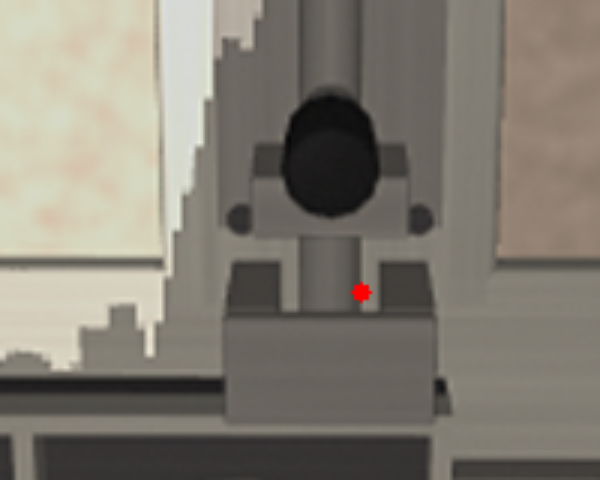

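View pics/z_c1.png

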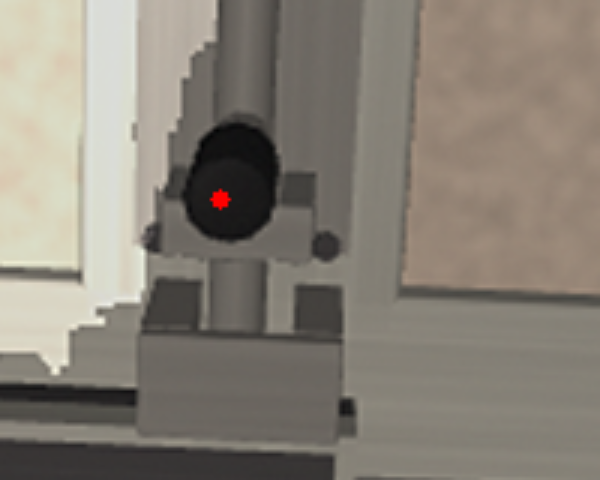

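```bash
L="458.97 -62.6 182 -1.571 -.001 1.61"; C="449.51 -45.9 192.6 -1.565 -.003 1.659"; for p in "390 197 32" "390 137 10" "389 273 76"; do python3 px.py $p $L;done; for p in "362 208 32" "365 152 10" "356 287 76"; do python3 px.py $p $C;done
python3 - <<'E'
from h import *
im=cv2.imread("pics/c1.png");cv2.imwrite("pics/zz1.png",cv2.resize(im[130:330,290:450],None,fx=3.5,fy=3))
im=cv2.imread("pics/l1.png");cv2.imwrite("pics/zz2.png",cv2.resize(im[120:320,310:470],None,fx=3.5,fy=3))
E
```

```text
[419.25 -64.    32.  ]
[388.19 -65.18  10.  ]
[449.99 -63.37  76.  ]
[417.86 -64.18  32.  ]
[387.79 -65.65  10.  ]
[451.58 -62.66  76.  ]
```

View pics/zz1.png

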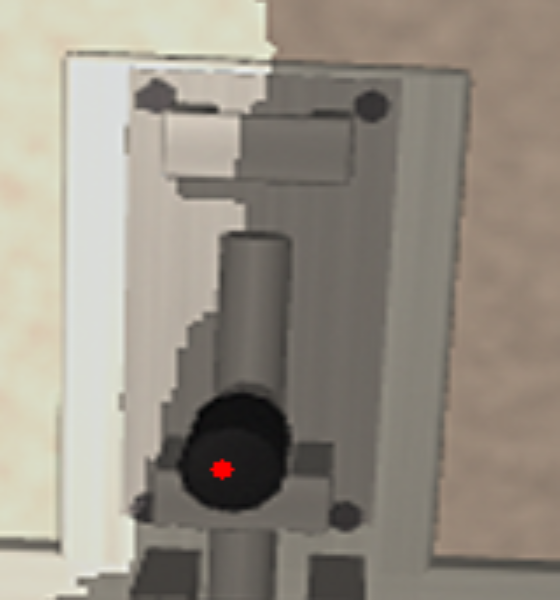

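View pics/zz2.png

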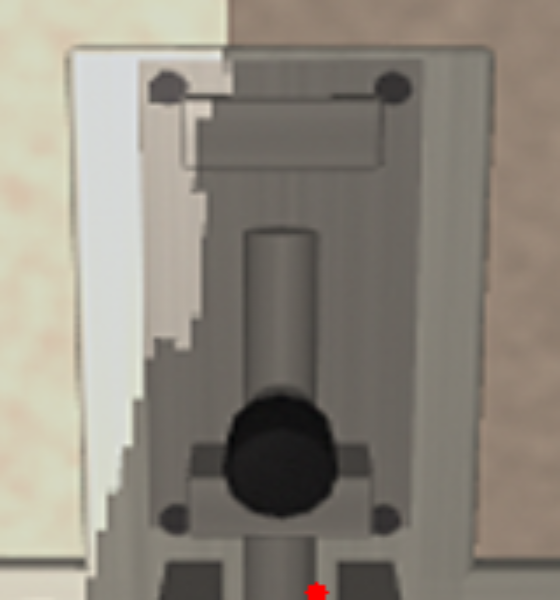

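```bash
python3 -m crank '[[0,0,0,-0.05,0,0.6,1],[0,0,0,0,2.5,0,1],[0,0,0,0,3,0,1],[0,0,0,0,3,0,1],[0,0,0,0,2.5,0,1],[0,0,0,0,0.8,0,1],[0,0,0,0,0,0,1],[0,0,0,0,0,0,1],[0,0,0,0,0,0,1],[0,0,0,0,0,0,1]]'
```

```text
clock: 61.8
eef_pos: [447.4, -63.0, 55.6]
tcp_rot: [-1.563, -0.002, 1.61]
contact_force: [0.1, 0.0, 0.4]
opening: 1.001
```

```bash
python3 -m crank '[[0,0,0,0,-0.4,-0.3,1],[0,0,0,0,0,0,-1],[0,0,0,0,0,0,-1],[0,0,0,0,0,0,-1],[0,0,0,0,0,0,-1],[0,0,0,0,0,0,-1],[0,0,0,0,0,0,-1],[0,0,0,0,0,0,-1],[0,0,0,0,0,0,-1],[0,0,0,0,0,0,-1]]' 60;python3 -m crank '[[0,0,0,0,0,0,-1],[0,0,0,0,0,0,-1],[0,0,0,0,0,0,-1],[0,0,0,0,0,0,-1],[0,0,0,0,0,-0.2,-1],[0,0,0,0,0,-0.3,-1],[0,0,0,0,0,-0.3,-1],[0,0,0,0,0,-0.4,-1],[0,0,0,0,0,-0.4,-1],[0,0,0,0,0,-0.4,-1]]'
```

```text
clock: 62.63
eef_pos: [454.2, -62.6, 64.7]
tcp_rot: [-1.572, -0.002, 1.609]
contact_force: [0.1, 0.6, 2.2]
opening: 0.164
clock: 63.47
eef_pos: [454.7, -62.5, 64.4]
tcp_rot: [-1.532, -0.003, 1.613]
contact_force: [-15.6, -2.9, 23.0]
opening: 0.16
```

```bash
python3 -m crank '[[0,0,0,0,0,0,-0.5],[0,0,0,0,0,0,0.2],[0,0,0,0,0,0,0.8],[0,0,0,0,0,0,1],[0,0,0,0,-2,0.5,1],[0,0,0,0,-3.5,1,1],[0,0,0,0,-3.5,1,1],[0,0,0,0,-3.5,1,1],[0,0,0,-2,-2.5,1,1],[0,0,0,-3.5,0,0,1]]';python3 -m crank '[[0,0,0,-3.9,0,0,-1],[0,0,0,-3.9,0,0,-1],[0,0,0,-3.9,0,0,-1],[0,0,0,-3.9,0,0,-1],[0,0,0,-3.5,0,0,-1],[0,0,0,-3.5,0,0,-1],[0,0,0,-2,0,0,-1],[0,0,0,0,0,0,-1],[0,0,0,0,0,0,-1],[0,0,0,0,0,0,-1]]';python3 fc.py m1.png 1.61 470 -421 200 | tail -2
```

```text
clock: 64.3
eef_pos: [415.7, -117.4, 219.9]
tcp_rot: [-1.526, -0.005, 1.617]
contact_force: [1.9, -0.2, -0.1]
opening: 1.003
clock: 65.13
eef_pos: [429.3, -381.8, 222.9]
tcp_rot: [-1.539, 0.003, 1.616]
contact_force: [-0.0, 0.1, 1.2]
opening: -0.001
[ 429.27 -381.82  222.85] [-1.54  0.    1.62]
turn [-1.85  0.34 -0.19] shift [-4.09  2.17 -3.96]
```

View pics/m1.png

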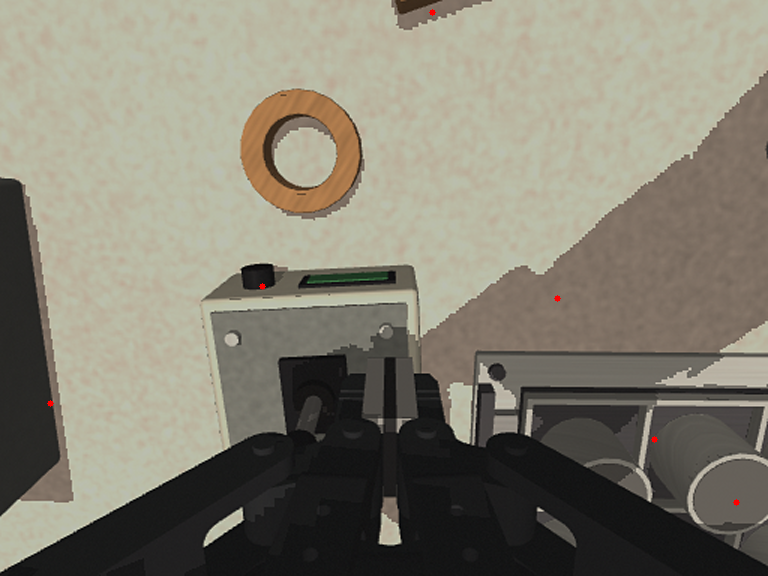

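```bash
P="429.27 -381.82 222.85 -1.539 .003 1.616"; for p in "204 299 70" "416 291 70" "323 400 72"; do python3 px.py $p $P;done; python3 - <<'E'
from h import *
im=cams.grab_frame("side");crop(im,220,100,360,210,5,"m2.png")
im=cams.grab_frame("scene");crop(im,90,250,220,360,5,"m3.png")
E
```

```text
[ 449.06 -490.04   70.  ]
[ 438.46 -366.68   70.  ]
[ 509.84 -419.61   72.  ]
```

View pics/m2.png

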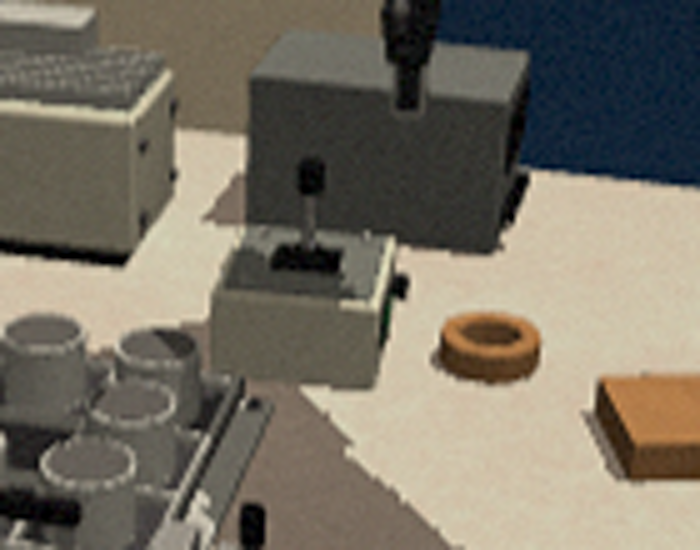

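View pics/m3.png

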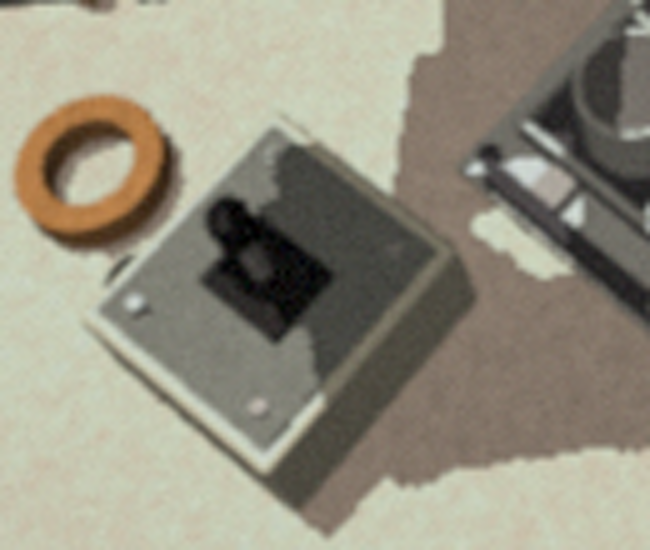

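```bash
python3 -m crank '[[-1.8,0.3,-0.2,-2,0,-1.5,-1],[0,0,0,-1.9,0,-1,-1],[0,0,0,0,0,0,-1],[0,0,0,0,0,0,-1],[0,0,0,0,2,0,-1],[0,0,0,0,2,0,-1],[0,0,0,0,2,0,-1],[0,0,0,0,0,0,-1],[0,0,0,0,0,0,-1],[0,0,0,0,0,0,-1]]';python3 fc.py n1.png 1.61 470 -421.5 138 | tail -2
```

```text
clock: 66.12
eef_pos: [458.3, -408.9, 164.3]
tcp_rot: [-1.572, -0.001, 1.623]
contact_force: [0.1, 0.1, 0.8]
opening: -0.001
[ 458.27 -408.92  164.26] [-1.57 -0.    1.62]
turn [0.05 0.72 0.07] shift [-1.32  2.63 -1.1 ]
```

View pics/n1.png

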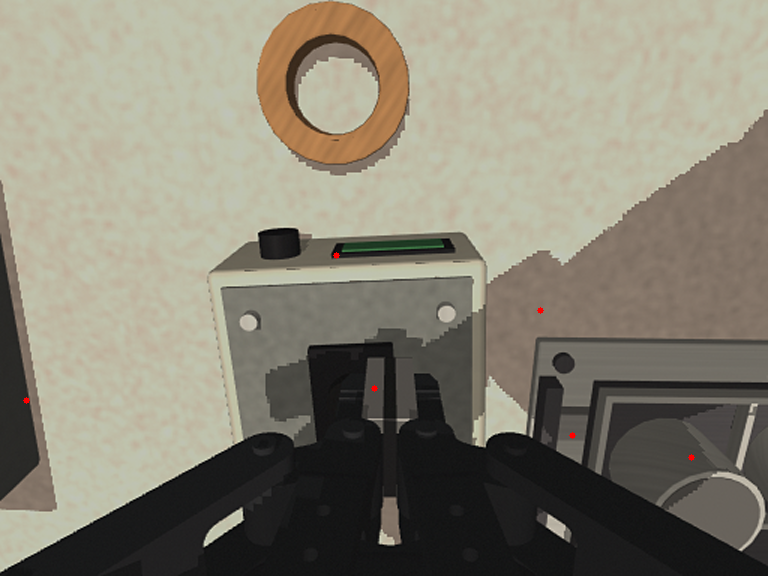

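```bash
P="458.27 -408.92 164.26 -1.572 -.001 1.623"; for p in "308 347 70" "392 343 70" "210 272 70" "486 262 70"; do python3 px.py $p $P;done
```

```text
[ 484.8  -446.72   70.  ]
[ 480.64 -406.74   70.  ]
[ 449.92 -491.57   70.  ]
[ 438.65 -366.29   70.  ]
```

```bash
python3 -m crank '[[0,0.7,0,-1.5,0,0,-1],[0,0,0,0,0,-0.5,-1],[0,0,0,0,1.3,0,-1],[0,0,0,0,1.2,0,-1],[0,0,0,0,0.2,0,-1],[0,0,0,0,0,0,-1],[0,0,0,0,0,0,-1],[0,0,0,0,0,0,-1],[0,0,0,0,0,0,-1],[0,0,0,0,0,0,-1]]'
```

```text
clock: 67.0
eef_pos: [466.1, -426.3, 138.6]
tcp_rot: [-1.576, 0.003, 1.609]
contact_force: [-0.3, 0.1, 0.8]
opening: -0.001
```

```bash
python3 -m crank '[[0,0,0,0.2,0,-0.8,-1],[0,0,0,0.1,0,-0.8,-1],[0,0,0,0.1,0,-0.8,-1],[0,0,0,0.05,0,-0.7,-1],[0,0,0,0.05,0,-0.6,-1],[0,0,0,0.05,0,-0.5,-1],[0,0,0,0,0,-0.5,-1],[0,0,0,0,0,-0.4,-1],[0,0,0,0,0,-0.4,-1],[0,0,0,0,0,-0.3,-1]]'
```

```text
clock: 67.83
eef_pos: [516.6, -417.6, 138.2]
tcp_rot: [-1.548, -0.001, 1.613]
contact_force: [-16.9, -1.6, 13.5]
opening: 0.001
```

```bash
python3 - <<'E'
from h import *
print(r.sense()["contact_force"])
im=cams.grab_frame("side");crop(im,220,100,360,210,5,"n2.png")
im=cams.grab_frame("scene");crop(im,90,250,220,360,5,"n3.png")
E
```

```text
[-16.91  -1.55  13.53]
```

View pics/n2.png

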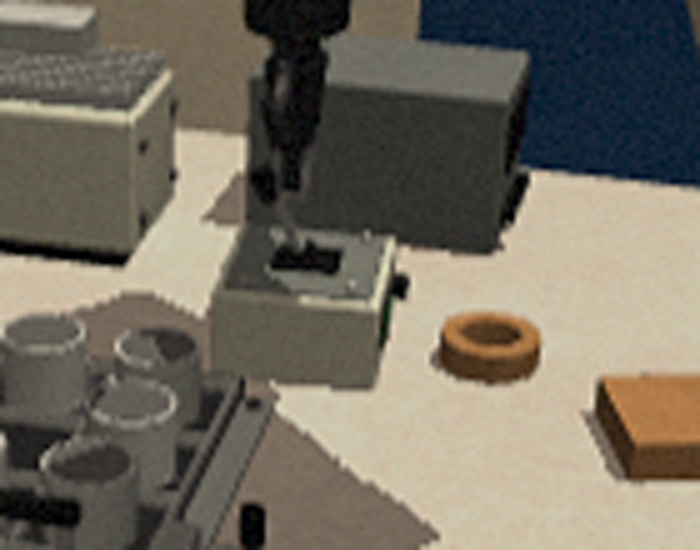

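View pics/n3.png

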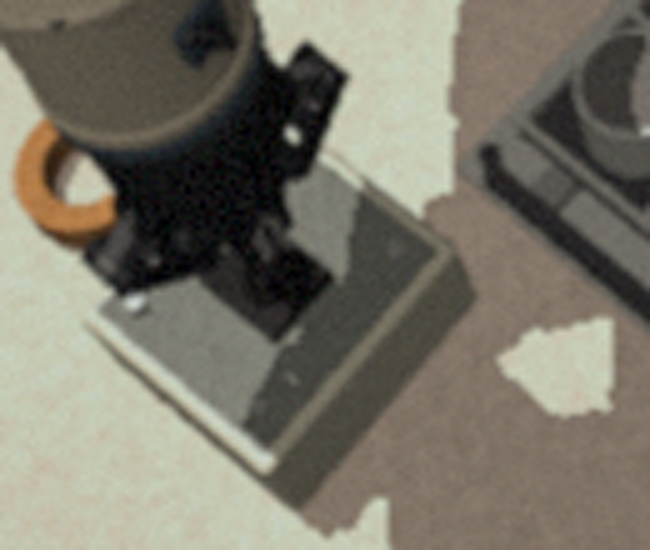

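```bash
python3 -m crank '[[0,0,0,0,0,-0.15,-1],[0,0,0,0,0,-0.15,-1],[0,0,0,0,0,-0.15,-1],[0,0,0,0,0,-0.15,-1],[0,0,0,0,0,-0.15,-1],[0,0,0,0,0,-0.15,-1],[0,0,0,0,0,-0.15,-1],[0,0,0,0,0,-0.15,-1],[0,0,0,0,0,-0.15,-1],[0,0,0,0,0,-0.15,-1]]'; python3 -m crank '[[0,0,0,0,0,-0.15,-1],[0,0,0,0,0,-0.15,-1],[0,0,0,0,0,-0.15,-1],[0,0,0,0,0,-0.15,-1],[0,0,0,0,0,-0.15,-1],[0,0,0,0,0,-0.15,-1],[0,0,0,0,0,-0.15,-1],[0,0,0,0,0,-0.15,-1],[0,0,0,0,0,-0.15,-1],[0,0,0,0,0,-0.15,-1]]'
python3 - <<'E'
from h import *
im=cams.grab_frame("side");crop(im,220,100,360,210,5,"n4.png")
E
```

```text
clock: 68.77
eef_pos: [516.5, -417.7, 138.9]
tcp_rot: [-1.513, -0.007, 1.613]
contact_force: [-9.8, -1.2, 5.8]
opening: -0.001
clock: 69.6
eef_pos: [516.8, -417.8, 139.2]
tcp_rot: [-1.476, -0.013, 1.614]
contact_force: [-9.0, -0.9, 5.6]
opening: -0.001
```

View pics/n4.png

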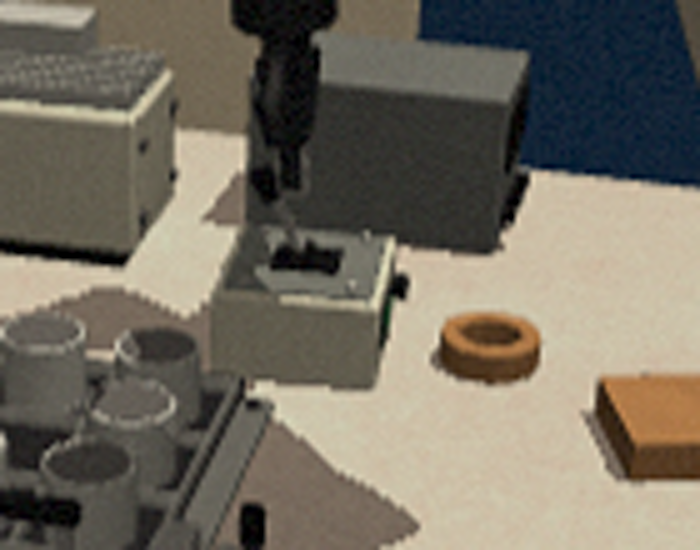

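Held over about 1.8 s at the stop. Now ease back −x, clear the lever, and lift.

```bash
python3 -m crank '[[0,0,0,0,0,0.8,-1],[0,0,0,0,0,1,-1],[0,0,0,0,0,1.2,-1],[0,0,0,0,0,1.5,-1],[0,0,0,0,0,2,-1],[0,0,0,0,0,2,-1],[0,0,0,0,0,1,-1],[0,0,0,0,-2,0,-1],[0,0,0,0,-3,0,-1],[0,0,0,0,-3,0,-1]]'; python3 -m crank '[[0,0,0,0,-1,1,-1],[0,0,0,0,0,0,-1],[0,0,0,0,0,0,-1],[0,0,0,0,0,0,-1],[0,0,0,0,0,0,-1],[0,0,0,0,0,0,-1],[0,0,0,0,0,0,-1],[0,0,0,0,0,0,-1],[0,0,0,0,0,0,-1],[0,0,0,0,0,0,-1]]'
python3 - <<'E'
from h import *
print(r.sense()["contact_force"])
im=cams.grab_frame("side");crop(im,150,100,350,240,4,"p1.png")
cv2.imwrite("pics/p2.png",cams.grab_frame("scene"))
E
```

```text
clock: 70.48
eef_pos: [421.8, -419.0, 224.1]
tcp_rot: [-1.474, -0.021, 1.613]
contact_force: [1.4, -0.4, 1.0]
opening: 0.002
clock: 71.32
eef_pos: [412.7, -419.3, 234.3]
tcp_rot: [-1.477, -0.021, 1.612]
contact_force: [0.5, -0.6, -0.3]
opening: -0.004
[ 0.53 -0.56 -0.28]
```

View pics/p1.png

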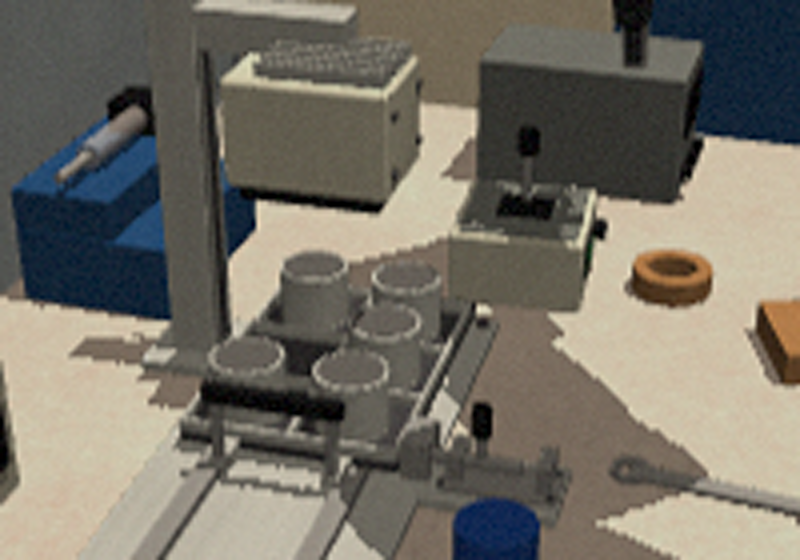

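View pics/p2.png

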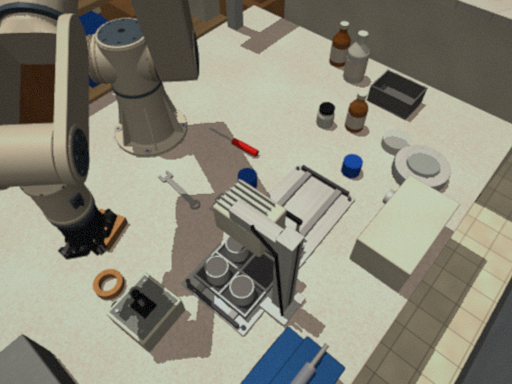

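```bash
python3 -c "
from rig import order
print(order.sign_off())"
```

```text
the job is handed in; nothing more can be done
None
```

The job is handed in after about 71 s of robot time. All the steps were carried out in order, and no verdict is reported.

**What I did:** I drew the bolt and pulled the carriage out about 218 mm. All five potting cups went into separate bays. I then pushed the carriage home and the bolt into its keeper. I held the lever over at its far stop for about 1.8 s and let it spring back.

**Last checks:**
- **Cups:** in the final pictures all five stand upright in the tray under the lamp. Before the carriage went home, the wrist camera put each one within about 6 mm of its bay centre.
- **Carriage:** it travelled 220 mm back to its stop. It met the stop harder than intended, with a brief 47 N at the wrist through the fingers, below the 120 N wrist limit.
- **Bolt:** it travelled about 30 mm. A second push of about 16 N moved it no further, so I take it to be at its stop.
- **Lever:** it looks upright again in the side picture.
- **Bystanders and lamp:** in the final scene picture the amber bottle, jar, tape roll and blue look-alikes are where they started. The tool force readings showed no contact with the lamp, and the robot is touching nothing.

**Disagreements between measurements:**
- The wrist camera and the fixed cameras differed by up to about 7 mm along y for the two right-hand cups. The open jaws had room to absorb that.
- Two cups were gripped about 5–6 mm off the pad centre. I allowed for that when placing them.

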